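Load and start-set a bench deburring unit

TASK

Get the deburring unit ready for a run: put every steel collar from the mat into its open drawer, pour all the steel balls from the cup in with them, and then push the drawer fully home, with the empty cup ending up standing upright on its cork pad. Only once the drawer is home, turn the air regulator knob until its pointer is on the white mark, and then slide the fork lock fully home around the knob, leaving the pointer on the mark. Leave the screwdriver and the brush where they lie.

Things in the scene. Friction and masses are not known exactly. Their poses are not given: they have to be found in the camera images.
- drawer_in (a point): Centre of the inner floor of the deburring unit's open-topped steel drawer; x points into the unit (closing), z up. Inside 175 (x) by 210 (y) mm, walls 43 high, 5 thick; floor 11 mm above the bench. To close, push its flat red front panel (244 wide, 64 high from 5 above the bench): its outer face's centre lies 99.5 mm to -x and 26 mm up from here.
- drawer (a joint): Opening of the drawer in m: 0 = fully home against its stop, 0.155 = fully open; friction about 2 N. The unit's grey housing (250 mm wide, flat top 85 mm above the bench, red hood 90 mm behind its front edge) roofs the back of the drawer 73 mm above the bench; its front edge lies (opening - 87 mm) to +x of the drawer's inner centre.
- knob_grip (a point): Grip point of the regulator's black knob, on its vertical axis, 58 mm above the bench. The knob is a bar 42 mm long (this frame's x), 14 wide, 26 high (43 to 69 mm above the bench), on a thin neck over a round skirt 48 mm across (25 to 31 mm above the bench).
- knob_pointer (a point): Point of the knob's white pointer line, 30 mm from the axis; it turns with the knob.
- knob (a joint): Angle of the regulator knob in rad, growing clockwise seen from above, 0 to 2.6 (stops).
- mark_tip (a point): Inner end of the single white mark on the flat dark disc around the knob, 30 mm from the knob's axis: the pointer must point at it (the two points then coincide). The mark lies clockwise from the pointer at the start.
- lock_tab (a point): Centre of the top of the fork lock's upright dark tab (14 mm along the slide, 24 across, 30 high; top 68 mm above the bench). Slide it to -x of its frame, towards the knob: the flat prongs go under the bar, round the neck; the tab ends 60 mm from the knob's axis. Both sit on a fixed aluminium block, 190 by 96 by 25 mm, reaching 40 mm beyond the knob's axis.
- lock (a joint): Travel of the fork lock in m: 0 = drawn back, 0.050 = fully home around the knob's neck. Friction about 2 N.
- pad: Round cork pad, 100 mm across, 4 mm thick, fixed; origin at the centre of its underside.
- cup: Straight aluminium cup, 66 mm outside diameter, 66 mm high, wall 4 mm, floor 5 mm; origin at the centre of its underside, z along its axis to the mouth. It holds the steel balls.
- collar0: Turned steel collar: flange 44 mm across and 10 mm high with a hub 30 mm across above it, 34 mm high in all, 150 g; origin at the centre of the flange's underside, z along its axis. May be absent.
- collar1: Turned steel collar: flange 44 mm across and 10 mm high with a hub 30 mm across above it, 34 mm high in all, 150 g; origin at the centre of the flange's underside, z along its axis. May be absent.
- collar2: Turned steel collar: flange 44 mm across and 10 mm high with a hub 30 mm across above it, 34 mm high in all, 150 g; origin at the centre of the flange's underside, z along its axis. May be absent.
- collar3: Turned steel collar: flange 44 mm across and 10 mm high with a hub 30 mm across above it, 34 mm high in all, 150 g; origin at the centre of the flange's underside, z along its axis. May be absent.
- ball0: Steel ball, 18 mm across; origin at its centre. Starts in the cup. May be absent.
- ball1: Steel ball, 18 mm across; origin at its centre. Starts in the cup. May be absent.
- ball2: Steel ball, 18 mm across; origin at its centre. Starts in the cup. May be absent.
- ball3: Steel ball, 18 mm across; origin at its centre. Starts in the cup. May be absent.
- ball4: Steel ball, 18 mm across; origin at its centre. Starts in the cup. May be absent.
- ball5: Steel ball, 18 mm across; origin at its centre. Starts in the cup. May be absent.
- ball6: Steel ball, 18 mm across; origin at its centre. Starts in the cup. May be absent.
- screwdriver: Bystander: screwdriver 200 mm long lying on the bench; leave it alone.
- brush: Bystander: brush 200 mm long lying on the bench; leave it alone.

How it is judged:
On the way, in this order (a step that is already met when the one before it is completed fails the run):
1. all collars and balls present are in the drawer (x of collar0 in the frame of drawer_in between -0.09 and 0.09 m and y of collar0 in the frame of drawer_in between -0.107 and 0.107 m and z of collar0 in the frame of drawer_in between -0.006 and 0.045 m and x of collar1 in the frame of drawer_in between -0.09 and 0.09 m and y of collar1 in the frame of drawer_in between -0.107 and 0.107 m and z of collar1 in the frame of drawer_in between -0.006 and 0.045 m and x of collar2 in the frame of drawer_in between -0.09 and 0.09 m and y of collar2 in the frame of drawer_in between -0.107 and 0.107 m and z of collar2 in the frame of drawer_in between -0.006 and 0.045 m and x of collar3 in the frame of drawer_in between -0.09 and 0.09 m and y of collar3 in the frame of drawer_in between -0.107 and 0.107 m and z of collar3 in the frame of drawer_in between -0.006 and 0.045 m and x of ball0 in the frame of drawer_in between -0.09 and 0.09 m and y of ball0 in the frame of drawer_in between -0.107 and 0.107 m and z of ball0 in the frame of drawer_in between -0.006 and 0.045 m and x of ball1 in the frame of drawer_in between -0.09 and 0.09 m and y of ball1 in the frame of drawer_in between -0.107 and 0.107 m and z of ball1 in the frame of drawer_in between -0.006 and 0.045 m and x of ball2 in the frame of drawer_in between -0.09 and 0.09 m and y of ball2 in the frame of drawer_in between -0.107 and 0.107 m and z of ball2 in the frame of drawer_in between -0.006 and 0.045 m and x of ball3 in the frame of drawer_in between -0.09 and 0.09 m and y of ball3 in the frame of drawer_in between -0.107 and 0.107 m and z of ball3 in the frame of drawer_in between -0.006 and 0.045 m and x of ball4 in the frame of drawer_in between -0.09 and 0.09 m and y of ball4 in the frame of drawer_in between -0.107 and 0.107 m and z of ball4 in the frame of drawer_in between -0.006 and 0.045 m and x of ball5 in the frame of drawer_in between -0.09 and 0.09 m and y of ball5 in the frame of drawer_in between -0.107 and 0.107 m and z of ball5 in the frame of drawer_in between -0.006 and 0.045 m and x of ball6 in the frame of drawer_in between -0.09 and 0.09 m and y of ball6 in the frame of drawer_in between -0.107 and 0.107 m and z of ball6 in the frame of drawer_in between -0.006 and 0.045 m), for 0.2 s.
2. the drawer is fully home with everything in it (all of step 1 and value of joint drawer below 0.004 m), for 0.2 s.
3. the knob's pointer is on the mark, the lock still drawn back, the drawer home (horizontal distance between knob_pointer and mark_tip below 0.004 m and value of joint lock below 0.02 m and value of joint drawer below 0.004 m), for 0.2 s.
4. the lock is fully home with the pointer on the mark (value of joint lock above 0.045 m and horizontal distance between knob_pointer and mark_tip below 0.004 m), for 0.2 s.
At the end, for the whole second after the job is handed in: All collars and balls present are inside the drawer, the drawer is home (opening under 4 mm), the pointer is within 4 mm (about 8 degrees) of the mark, the lock is slid at least 45 of its 50 mm, and the cup stands upright at rest on the cork pad, its centre within 20 mm of the pad's (all of step 2 and all of step 4 and horizontal distance between cup and pad below 0.02 m and angle between cup's own z axis and vertical below 0.1 rad and height (world z) of cup below 0.008 m and linear speed of cup below 0.02 m/s); the robot touches nothing.
It fails at once if the screwdriver or the brush is pushed more than 4 cm away (distance of any of screwdriver, brush from where it was at the start of the episode above 0.04 m).
Of collar0, collar1, collar2, collar3 only 2 to 4 are there at a start; the rules pass over those that are not, and their reading is None.
Of ball0, ball1, ball2, ball3, ball4, ball5, ball6 only 4 to 7 are there at a start; the rules pass over those that are not, and their reading is None.
At some moment in a run one of collar0, collar1, collar2, collar3 may be knocked a few centimetres aside while the robot is not near it.
It also fails if it takes over 192 s, if anything falls off the work surface, if the arm or the gripper's body presses on something with over 40 N, if the wrist force passes 120 N, or if a joint passes its speed limit or range.

ROBOT

A 7-joint arm with a two-finger parallel gripper is mounted at the origin on the work surface. World frame = base frame: x ahead of the robot, y to its left, z up, the work surface at z = 0. Lengths are in m, angles in rad, forces in N, time in s.
With the tool pointing down it reaches from about 0.425 to 0.875 m from the base axis. Payload 4.7 kg.
Tool frame: the origin (TCP) lies between the finger pads; the fingertips stand 19 mm ahead of it and the grasp point (between the pads) is the TCP (ctrl.tip_extent is the distance from the TCP to the fingertips, in m); z points along the fingers, y is the line along which they close (so a half turn about z gives the same grasp; the last joint's range is limited). The gripper opens to 87 mm and grips with 3 to 60 N. Pads are 19 mm wide; open, the fingers measure 117 mm over their backs; the gripper's body (75 mm by 190 mm) begins 51 mm behind the grasp point.
Start: joints at [1.212, 0.321, -0.07, 1.45, 0.023, 1.371, -0.057], TCP at [0.237, -0.605, 0.242] pointing down, gripper open.
Joint ranges: [-2.86, 2.86], [-0.3, 2.09], [-1.38, 1.24], [0.06, 2.45], [-1.56, 4.7], [0.09, 2.05], [-2.69, 2.69]. Speed limits (rad/s): [2.57, 2.57, 3.14, 3.14, 3.14, 3.14, 3.14].

INTERFACE

Orientations are given as a rotation vector (axis times angle).
In Python, from bench import ctrl gives the robot as it stands.
- The arm moves only by the shell command python3 -m crank 'ROWS' [OPENING] [FORCE]. ROWS is JSON, a list of rows, each an object of numbers: "tx", "ty", "tz": the shift along the tool's x, y, z in mm; "turn": the turn about the tool's z in units of 5 degrees (1.0 is 5 degrees). In form: [{"tx": .., "ty": .., "tz": .., "turn": ..}, ...]. A call has 1 to 5 rows; each row is the pose to reach, as a shift and turn from the pose commanded when the call began, along the tool's axes at that moment; what a row does not reach only later rows make up. A row lasts 1/8 s, in which the tool goes at most 62.5 mm and 10.7 degrees, less where a joint would pass 70% of its speed; a pose out of reach is approached as far as the arm can. A call with a gripper value outside its range is refused whole. OPENING is the finger opening in mm, from 0 to 87, set as the call begins (- or left out, the last holds). The fingers move at their own pace and stop on an object; FORCE is the grip in N (left out, the last holds). Time passes only in rows, so rows that repeat a pose let the fingers close. It gives the time, the measured TCP pose, the force, the opening and the grip force at its end, in the units of the state.
- ctrl.get_state(): the state, without advancing time (a new reading comes with each control period).
- ctrl.get_image(name): name is "side" or "top"; returns (picture, depth): 384x512x3 uint8, red, green, blue; 384x512 float32, m along the optical axis (not along the pixel's ray), 0 where there is no reading.
- ctrl.camera_model(name): a dict with "intrinsics" (3x3 intrinsics, pixels), "dist_coeffs" ([k1, k2, p1, p2, k3] as OpenCV has them; the pictures are not rectified), "origin" and "orientation" of the camera in the world. Camera axes: x right, y down, z forward; pixel columns grow to the right and rows downward; lengths in m; the calibration is good to about 2 mm. A picture is of the moment at which its call begins. camera_model takes no time and is no camera call.
- ctrl.close_job(): hands the job in; it is judged then, once.
Trained networks look in the newest picture that a camera, given by its name, has taken for a name from the list of things; names that differ only in an ending like _2 or _b are one class to them, and where a whole thing is asked for, a point or a joint stands for the part that bears it (a point fixed in the world has none). Each returns a list of dicts, best first, with "confidence" (0 to 1); they miss things now and then, are a little off and sometimes report something else, mostly with a low value. They report only what shows in the picture. A call takes as long as a camera call.
- ctrl.recognise(camera, query): "xyz" ([x, y, z] in m, in world coordinates, good to about 4 mm: the middle of the surface that is visible of it).
- ctrl.mark_of(camera, query): "xyz" ([x, y, z] in m, in world coordinates, good to about 4 mm: a listed point, or the origin of a listed thing).
The state is a dict: "time": time; "joint_positions": joint angles; "qd": joint speeds; "joint_torque": joint torques, N m; "position": TCP position; "tool_rot": TCP orientation; "ft_force": force on the tool from outside, world axes, zero at the start; "torque": the same for the moment, N m; "grip_width": opening from 0.0 (shut) to 1.0 (fully open); "grip_force": force on a finger pad.
Only numpy, scipy, OpenCV 4.12 (cv2) and the standard library are available. Lean on these libraries where they do the work, as an engineer would, in place of code of your own. Each camera call takes 0.05 s, during which the arm holds its last target. There are 200 camera calls.

## Working session

There is one attempt and no reset: what is moved stays moved. The work goes in short steps, Python scripts to look and compute and a shell command to move; the robot and the scene stay as the last step left them, time stands still between calls to the robot, and variables do not carry over. Pictures are saved under pics/ and viewed, at most 14 in all, crops included, and the job is handed in when it is done.

```bash
ls; mkdir -p pics
cat > h.py <<'E'
from bench import ctrl
import numpy as np, cv2
from scipy.spatial.transform import Rotation as R
def snap(cam,fn=None):
    im,d=ctrl.get_image(cam)
    if fn: cv2.imwrite('pics/'+fn,cv2.cvtColor(im,cv2.COLOR_RGB2BGR))
    return im,d
E
python3 - <<'E'
from h import *
for c in('top','side'):
    m=ctrl.camera_model(c); print(c,m)
    snap(c,c+'0.png')
    for q in ['drawer_in','knob_grip','knob_pointer','mark_tip','lock_tab','pad','cup','collar0','ball0','screwdriver','brush']:
        print(q,[(np.round(r['xyz'],3).tolist(),round(r['confidence'],2)) for r in ctrl.mark_of(c,q)][:8])
s=ctrl.get_state(); print(s['time'],s['position'],s['tool_rot'],R.from_rotvec(s['tool_rot']).as_matrix().round(3))
E
```

```text
pics
top {'intrinsics': array([[445.90275377,   0.        , 249.8707107 ],
       [  0.        , 445.90275377, 189.88314446],
       [  0.        ,   0.        ,   1.        ]]), 'dist_coeffs': array([-0.0442753,  0.       ,  0.       ,  0.       ,  0.       ]), 'origin': array([0.39357707, 0.01418166, 1.08055937]), 'orientation': array([-2.14384208,  2.12823998, -0.22876755])}
drawer_in [([0.623, 0.052, 0.011], 0.87)]
knob_grip [([0.438, -0.331, 0.054], 0.71)]
knob_pointer [([0.411, -0.329, 0.03], 0.83), ([0.404, -0.144, 0.002], 0.16)]
mark_tip [([0.433, -0.303, 0.034], 0.59)]
lock_tab [([0.535, -0.31, 0.068], 0.61)]
pad [([0.427, 0.006, 0.001], 0.94)]
cup [([0.422, 0.002, 0.007], 0.6)]
collar0 [([0.623, 0.051, 0.012], 0.75), ([0.524, 0.37, 0.0], 0.7), ([0.442, 0.335, 0.002], 0.67), ([0.56, 0.268, 0.003], 0.56), ([0.442, 0.006, 0.019], 0.45)]
ball0 [([0.408, 0.004, 0.016], 0.56), ([0.44, 0.02, 0.018], 0.51), ([0.446, 0.003, 0.02], 0.38), ([0.409, -0.008, 0.015], 0.36)]
screwdriver [([0.398, 0.139, 0.002], 0.82)]
brush [([0.404, -0.141, -0.002], 0.7), ([0.434, -0.301, 0.036], 0.46)]

[... 324 characters left out ...]
ntation': array([-0.52500551,  2.65239266, -1.24185342])}
drawer_in [([0.622, 0.056, 0.01], 0.83)]
knob_grip [([0.434, -0.329, 0.053], 0.73)]
knob_pointer [([0.406, -0.332, 0.026], 0.62)]
mark_tip [([0.43, -0.298, 0.031], 0.68), ([0.434, -0.327, 0.056], 0.53)]
lock_tab [([0.533, -0.313, 0.06], 0.79)]
pad [([0.428, 0.005, 0.004], 0.72)]
cup [([0.42, 0.005, 0.005], 0.71)]
collar0 [([0.559, 0.264, 0.008], 0.67), ([0.44, 0.332, 0.001], 0.63)]
ball0 []
screwdriver [([0.402, 0.142, 0.003], 0.91)]
brush [([0.396, -0.145, -0.002], 0.57)]
1.2 [ 0.2367181  -0.60539406  0.24158659] [ 3.08706528e+00  5.82162396e-01 -2.94756382e-05] [[ 0.931  0.364  0.   ]
 [ 0.364 -0.931 -0.   ]
 [-0.     0.    -1.   ]]
```

View pics/top0.png

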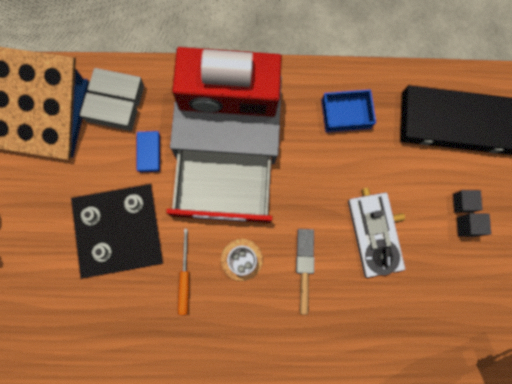

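View pics/side0.png

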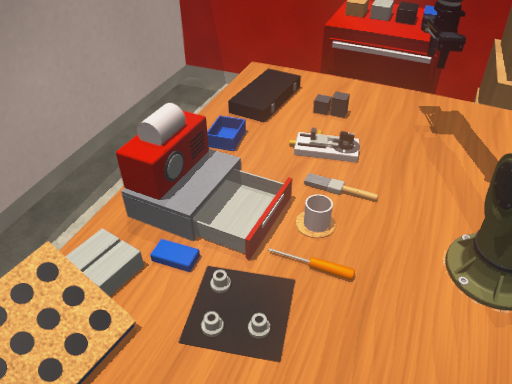

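The pictures show three collars on the mat (top: (90,215), (134,203), (102,252)), the cup with balls at (242,261), the drawer open at (222,185), and the regulator and lock at (380,240). Next I'll measure these from depth.

```bash
cat >> h.py <<'E'
def cloud(cam,d):
    m=ctrl.camera_model(cam); K,D=m['intrinsics'],m['dist_coeffs']
    h,w=d.shape; uv=np.stack(np.meshgrid(np.arange(w),np.arange(h)),-1).reshape(-1,1,2).astype(float)
    n=cv2.undistortPoints(uv,K,D).reshape(h,w,2)
    P=np.dstack([n*d[...,None],d])
    W=P@R.from_rotvec(m['orientation']).as_matrix().T+m['origin']
    W[d<=0]=np.nan
    return W
def box(W,lo,hi):
    with np.errstate(invalid='ignore'): return ((W>=lo)&(W<=hi)).all(-1)
def pr(n,v): print(n,np.round(v,4).tolist())
def blobs(W,lo,hi,mn=6):
    n,l=cv2.connectedComponents(box(W,lo,hi).astype(np.uint8))
    out=[]
    for i in range(1,n):
        p=W[l==i]
        if len(p)<mn: continue
        (c,s,a)=cv2.minAreaRect((p[:,:2]*1000).astype(np.float32))
        out.append((len(p),p.mean(0).round(4).tolist(),np.median(p[:,2]).round(4),'rect',np.round(c,1).tolist(),np.round(s,1).tolist(),round(a,1)))
    return out
E
python3 - <<'E'
from h import *
im,d=snap('top'); W=cloud('top',d)
def show(n,l):
    print(n); [print('  ',x) for x in l]
show('bench',[np.nanmedian(W[box(W,[.3,-.1,-.02],[.36,.1,.02])],0)])
show('collartop',blobs(W,[.40,.2,.025],[.62,.45,.05]))
show('collarflange',blobs(W,[.40,.2,.006],[.62,.45,.05]))
show('cup',blobs(W,[.35,-.06,.05],[.5,.08,.09]))
show('red',blobs(W,[.48,-.1,.06],[.6,.2,.08]))
show('housing',blobs(W,[.58,-.1,.078],[.8,.2,.092]))
show('bar',blobs(W,[.38,-.4,.06],[.48,-.25,.08]))
show('tab',blobs(W,[.48,-.4,.055],[.6,-.25,.08]))
show('block',blobs(W,[.38,-.42,.017],[.62,-.2,.03]))
c=cv2.resize(im[180:285,330:430],None,fx=5,fy=5,interpolation=cv2.INTER_CUBIC)
e=cv2.resize(im[235:285,217:267],None,fx=8,fy=8,interpolation=cv2.INTER_CUBIC)
o=np.zeros((525,900,3),np.uint8);o[:,:500]=c[:525];o[:400,500:900]=e
o=cv2.resize(o,(800,466));cv2.imwrite('pics/crop1.png',o[...,::-1])
E
```

```text
bench
   [ 3.29880730e-01  2.49395056e-05 -6.14571386e-04]
collartop
   (136, [0.5598, 0.2658, 0.0362], np.float64(0.0365), 'rect', [560.5, 266.5], [28.9, 28.8], 64.5)
   (143, [0.5282, 0.3675, 0.0361], np.float64(0.0366), 'rect', [528.6, 368.6], [29.5, 29.5], 44.9)
   (148, [0.442, 0.336, 0.0357], np.float64(0.0359), 'rect', [442.5, 336.7], [28.4, 29.3], 14.4)
collarflange
   (264, [0.5582, 0.2632, 0.025], np.float64(0.0275), 'rect', [559.2, 265.4], [40.0, 42.3], 48.5)
   (279, [0.5271, 0.3642, 0.0251], np.float64(0.028), 'rect', [528.7, 367.1], [38.4, 42.4], 83.9)
   (284, [0.4411, 0.3328, 0.0248], np.float64(0.0288), 'rect', [441.2, 333.7], [39.5, 43.3], 75.2)
cup
   (176, [0.4262, 0.0053, 0.068], np.float64(0.069), 'rect', [425.2, 5.9], [64.6, 63.0], 0.3)
red
   (639, [0.5275, 0.0573, 0.0675], np.float64(0.0678), 'rect', [527.4, 57.2], [238.7, 15.2], 86.5)
housing
   (4149, [0.7177, 0.0444, 0.0845], np.float64(0.0845), 'rect', [737.5, 44.6], [248.4, 134.4], 87.1)
bar
   (131, [0.4347, -0.3291, 0.0674], np.float64(0.0674), 'rect', [434.3, -329.4], [14.9, 40.9], 86.8)
tab
   (71, [0.5328, -0.3096, 0.0659], np.float64(0.0663), 'rect', [533.5, -311.1], [13.9, 24.6], 9.1)
block
   (2293, [0.49, -0.317, 0.0246], np.float64(0.0247), 'rect', [501.0, -332.5], [212.5, 128.6], 11.1)
```

View pics/crop1.png

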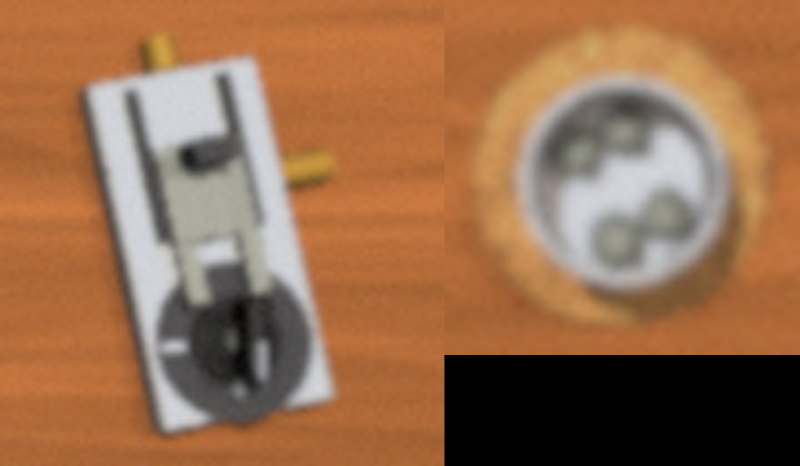

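Three collars and four balls. The interface only shifts the tool and turns it about its own axis, so I'll pour by pivoting the cup between the pads against the housing edge. The collars come first.

```bash
cat > go.py <<'E'
# print shift needed (tool axes) to reach world x y z [yaw deg of tool x]
import sys; from h import *
a=[float(v) for v in sys.argv[1:]]; s=ctrl.get_state(); M=R.from_rotvec(s['tool_rot']).as_matrix()
t=M.T@(np.array(a[:3])-s['position'])*1000
yaw=np.degrees(np.arctan2(M[1,0],M[0,0])); print('t',round(s['time'],2),'pos',s['position'].round(4),'yaw',yaw.round(2),'F',s['ft_force'].round(1),'w',round(s['grip_width']*87,1))
print('shift',t.round(1),'turn',round((yaw-a[3])/5,2) if len(a)>3 else '')
E
python3 -m crank '[{"tx":60,"turn":2},{"tx":120,"turn":4},{"tx":170,"turn":4.92},{"tx":170,"turn":4.92}]' 60
python3 go.py 0.50 0.0 0.25 -3.3
```

```text
t 1.25 pos [ 0.2367 -0.6054  0.2416] yaw 21.36 F [-0.   0.6 -0. ] w 87.3
shift [ 465.7 -467.9   -8.5] turn 4.93$[0]: bad value
```

```bash
python3 -m crank '[{"tx":60,"ty":0,"tz":0,"turn":2},{"tx":120,"ty":0,"tz":0,"turn":4},{"tx":170,"ty":0,"tz":0,"turn":4.92},{"tx":170,"ty":0,"tz":0,"turn":4.92}]' 60
python3 go.py 0.50 0.0 0.25 -3.3
```

```text
time: 1.75
position: [0.4014, -0.5393, 0.2413]
tool_rot: [-3.138, 0.074, -0.005]
ft_force: [-0.1, 0.1, 0.2]
grip_width: 0.705
grip_force: 0.0
t 1.75 pos [ 0.4014 -0.5393  0.2413] yaw -2.71 F [-0.1  0.1  0.2] w 61.4
shift [  73.1 -543.3   -7.2] turn 0.12
```

```bash
python3 -m crank '[{"tx":10,"ty":-60,"tz":0,"turn":0},{"tx":20,"ty":-120,"tz":0,"turn":0},{"tx":30,"ty":-180,"tz":0,"turn":0},{"tx":40,"ty":-240,"tz":0,"turn":0},{"tx":50,"ty":-300,"tz":0,"turn":0}]' >/dev/null
python3 -m crank '[{"tx":10,"ty":-60,"tz":0,"turn":0},{"tx":20,"ty":-120,"tz":0,"turn":0},{"tx":20,"ty":-180,"tz":0,"turn":0},{"tx":20,"ty":-240,"tz":0,"turn":0},{"tx":20,"ty":-300,"tz":0,"turn":0}]' >/dev/null
python3 -m crank '[{"tx":0,"ty":-60,"tz":10,"turn":0},{"tx":0,"ty":-120,"tz":20,"turn":0},{"tx":0,"ty":-180,"tz":40,"turn":0},{"tx":0,"ty":-200,"tz":60,"turn":0},{"tx":0,"ty":-200,"tz":80,"turn":0}]'
python3 go.py 0.4425 0.3365 0.06 -3.3
python3 - <<'E'
from h import *
im,d=snap('top'); W=cloud('top',d)
[print(x) for x in blobs(W,[.38,.2,.025],[.64,.46,.05])]
E
```

```text
time: 3.62
position: [0.5099, 0.2523, 0.1607]
tool_rot: [-3.14, 0.084, 0.0]
ft_force: [-0.0, -0.3, 0.8]
grip_width: 0.689
grip_force: 0.0
t 3.62 pos [0.5099 0.2523 0.1607] yaw -3.08 F [-0.  -0.3  0.8] w 60.0
shift [-71.9 -80.4 100.7] turn 0.04
(31, [0.5519, 0.2704, 0.0359], np.float64(0.0355), 'rect', [551.5, 271.4], [15.5, 9.8], 89.2)
```

```bash
python3 -m crank '[{"tx":-40,"ty":-40,"tz":20,"turn":0},{"tx":-72,"ty":-80,"tz":50,"turn":0},{"tx":-72,"ty":-80,"tz":90,"turn":0},{"tx":-72,"ty":-80,"tz":100,"turn":0}]' >/dev/null
python3 go.py 0.4425 0.3365 0.034 -3.3
python3 - <<'E'
from h import *
im,d=snap('side','s1.png'); W=cloud('side',d)
[print(x) for x in blobs(W,[.38,.2,.025],[.64,.46,.045])]
E
```

```text
t 4.17 pos [0.4425 0.3317 0.0593] yaw -3.36 F [ 0.6 -0.7  0. ] w 60.0
shift [-0.2 -4.9 25.3] turn -0.01
(156, [0.5594, 0.2716, 0.0334], np.float64(0.0342), 'rect', [560.7, 269.5], [27.6, 29.0], 26.5)
(165, [0.529, 0.3735, 0.034], np.float64(0.0347), 'rect', [530.2, 371.6], [24.2, 29.9], 44.8)
(8, [0.4339, 0.3491, 0.0286], np.float64(0.0276), 'rect', [433.5, 348.3], [6.3, 1.5], 47.2)
```

View pics/s1.png

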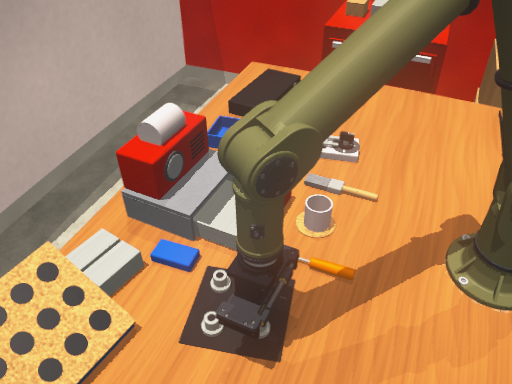

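The gripper is over the near collar at (262,322), and the other two haven't moved. I'll descend and grip.

```bash
python3 -m crank '[{"tx":0,"ty":-5,"tz":12,"turn":0},{"tx":0,"ty":-5,"tz":25,"turn":0},{"tx":0,"ty":-5,"tz":25,"turn":0}]' >/dev/null
python3 -m crank '[{"tx":0,"ty":0,"tz":0,"turn":0},{"tx":0,"ty":0,"tz":0,"turn":0},{"tx":0,"ty":0,"tz":0,"turn":0}]' 20 25
python3 -m crank '[{"tx":0,"ty":0,"tz":-40,"turn":0},{"tx":0,"ty":0,"tz":-80,"turn":0},{"tx":40,"ty":30,"tz":-90,"turn":0},{"tx":80,"ty":60,"tz":-90,"turn":0}]'
python3 go.py 0.5817 0.1175 0.046 -3.3
```

```text
time: 4.97
position: [0.4433, 0.3404, 0.0369]
tool_rot: [-3.14, 0.089, -0.001]
ft_force: [0.1, -0.3, 0.4]
grip_width: 0.438
grip_force: 0.0
time: 5.48
position: [0.5211, 0.2761, 0.1287]
tool_rot: [-3.139, 0.086, -0.006]
ft_force: [0.2, 0.2, 0.2]
grip_width: 0.232
grip_force: 0.0
t 5.47 pos [0.5211 0.2761 0.1287] yaw -3.13 F [0.2 0.2 0.2] w 20.2
shift [ 68.8 155.1  82.7] turn 0.03
```

```bash
python3 -m crank '[{"tx":0,"ty":0,"tz":0,"turn":0},{"tx":0,"ty":0,"tz":0,"turn":0},{"tx":0,"ty":0,"tz":0,"turn":0}]' 60 >/dev/null
python3 - <<'E'
from h import *
for c in('side','top'):
    im,d=snap(c,c+'2.png'); W=cloud(c,d)
    [print(x) for x in blobs(W,[.38,.2,.025],[.64,.46,.045])]
E
python3 go.py 0.4425 0.3365 0.08 -3.3
```

```text
(118, [0.5592, 0.2751, 0.0333], np.float64(0.0341), 'rect', [560.6, 274.4], [19.1, 30.7], 85.2)
(184, [0.5281, 0.3723, 0.034], np.float64(0.0348), 'rect', [529.1, 370.9], [27.3, 28.4], 26.3)
(190, [0.442, 0.3402, 0.0342], np.float64(0.0348), 'rect', [442.3, 338.9], [29.2, 28.3], 72.6)
t 5.95 pos [0.5185 0.277  0.1266] yaw -3.1 F [-0.4  0.1 -0.1] w 50.2
shift [-79.1 -55.3  46.6] turn 0.04
```

```bash
python3 -m crank '[{"tx":-40,"ty":-30,"tz":0,"turn":0},{"tx":-79,"ty":-55,"tz":20,"turn":0},{"tx":-79,"ty":-55,"tz":47,"turn":0},{"tx":-79,"ty":-55,"tz":47,"turn":0}]' >/dev/null
python3 go.py 0.4425 0.337 0.034 -3.3
```

```text
t 6.45 pos [0.4417 0.3348 0.0779] yaw -3.1 F [ 0.  -0.4  0.3] w 59.9
shift [ 0.8 -2.3 43.9] turn 0.04
```

```bash
python3 -m crank '[{"tx":0,"ty":-1,"tz":25,"turn":0},{"tx":0,"ty":-1,"tz":44,"turn":0},{"tx":0,"ty":-1,"tz":44,"turn":0},{"tx":0,"ty":-1,"tz":44,"turn":0}]' 50 >/dev/null
python3 -m crank '[{"tx":0,"ty":0,"tz":0,"turn":0},{"tx":0,"ty":0,"tz":0,"turn":0},{"tx":0,"ty":0,"tz":0,"turn":0},{"tx":0,"ty":0,"tz":0,"turn":0},{"tx":0,"ty":0,"tz":0,"turn":0}]' 20 25
python3 -m crank '[{"tx":0,"ty":0,"tz":-40,"turn":0},{"tx":0,"ty":0,"tz":-80,"turn":0},{"tx":40,"ty":30,"tz":-90,"turn":0},{"tx":80,"ty":60,"tz":-90,"turn":0}]'
python3 go.py 0.5817 0.1175 0.046 -3.3
```

```text
time: 7.58
position: [0.4441, 0.3364, 0.0359]
tool_rot: [-3.14, 0.089, -0.001]
ft_force: [0.0, -0.3, 4.0]
grip_width: 0.339
grip_force: 25.0
time: 8.07
position: [0.5214, 0.2716, 0.1267]
tool_rot: [-3.14, 0.086, -0.004]
ft_force: [-0.2, 0.5, -2.3]
grip_width: 0.338
grip_force: 25.0
t 8.07 pos [0.5214 0.2716 0.1267] yaw -3.13 F [-0.2  0.5 -2.3] w 29.4
shift [ 68.4 150.6  80.8] turn 0.03
```

```bash
python3 -m crank '[{"tx":30,"ty":50,"tz":0,"turn":0},{"tx":60,"ty":100,"tz":0,"turn":0},{"tx":68,"ty":150,"tz":0,"turn":0},{"tx":68,"ty":150,"tz":20,"turn":0},{"tx":68,"ty":150,"tz":20,"turn":0}]' 
python3 go.py 0.5817 0.1175 0.048 -3.3
```

```text
time: 8.7
position: [0.5777, 0.1182, 0.1032]
tool_rot: [3.14, -0.089, -0.008]
ft_force: [0.1, 0.1, -2.0]
grip_width: 0.339
grip_force: 25.0
t 8.7 pos [0.5777 0.1182 0.1032] yaw -3.24 F [ 0.1  0.1 -2. ] w 29.5
shift [ 4.3  0.4 55.2] turn 0.01
```

```bash
python3 -m crank '[{"tx":3,"ty":0,"tz":30,"turn":0},{"tx":3,"ty":0,"tz":53,"turn":0},{"tx":3,"ty":0,"tz":53,"turn":0},{"tx":3,"ty":0,"tz":53,"turn":0}]' 
python3 -m crank '[{"tx":0,"ty":0,"tz":0,"turn":0},{"tx":0,"ty":0,"tz":0,"turn":0},{"tx":0,"ty":0,"tz":0,"turn":0}]' 44
python3 -m crank '[{"tx":0,"ty":0,"tz":-40,"turn":0},{"tx":0,"ty":0,"tz":-80,"turn":0},{"tx":0,"ty":-60,"tz":-80,"turn":0},{"tx":0,"ty":-120,"tz":-80,"turn":0},{"tx":0,"ty":-120,"tz":-80,"turn":0}]' 60
python3 go.py 0.5605 0.267 0.08 -3.3
python3 - <<'E'
from h import *
for c in('side','top'):
    im,d=snap(c); W=cloud(c,d)
    print(c);[print(x) for x in blobs(W,[.38,.2,.025],[.64,.46,.045])+blobs(W,[.55,-.05,.036],[.66,.15,.055])]
E
```

```text
time: 9.2
position: [0.583, 0.1196, 0.0536]
tool_rot: [-3.14, 0.086, -0.002]
ft_force: [0.2, 0.7, -0.7]
grip_width: 0.338
grip_force: 25.0
time: 9.57
position: [0.5832, 0.118, 0.0532]
tool_rot: [3.14, -0.089, 0.002]
ft_force: [0.2, -0.2, 0.6]
grip_width: 0.492
grip_force: 0.0
time: 10.2
position: [0.5874, 0.2455, 0.1333]
tool_rot: [-3.136, 0.074, 0.0]
ft_force: [0.3, -0.6, -0.3]
grip_width: 0.687
grip_force: 0.0
t 10.2 pos [0.5874 0.2455 0.1333] yaw -2.69 F [ 0.3 -0.6 -0.3] w 59.7
shift [-27.9 -20.   53.4] turn 0.12
side
(156, [0.5593, 0.2717, 0.0335], np.float64(0.0344), 'rect', [561.1, 269.5], [28.1, 30.6], 47.2)
(184, [0.5281, 0.3722, 0.034], np.float64(0.0347), 'rect', [529.3, 370.2], [26.9, 28.5], 27.3)
(9, [0.592, -0.0489, 0.0446], np.float64(0.0445), 'rect', [591.5, -49.0], [8.2, 2.2], 3.7)
(47, [0.5648, -0.0484, 0.0458], np.float64(0.0456), 'rect', [566.0, -48.2], [31.0, 3.6], 0.8)
(116, [0.5809, 0.1228, 0.0422], np.float64(0.0426), 'rect', [582.1, 121.3], [28.5, 32.0], 26.7)
top
(52, [0.5245, 0.3754, 0.0366], np.float64(0.037), 'rect', [524.4, 375.9], [28.3, 11.3], 32.2)
(127, [0.5818, 0.1192, 0.0447], np.float64(0.0446), 'rect', [582.1, 119.5], [28.3, 28.0], 34.2)
```

```bash
python3 -m crank '[{"tx":-28,"ty":-21,"tz":30,"turn":0},{"tx":-28,"ty":-21,"tz":60,"turn":0.12},{"tx":-28,"ty":-21,"tz":95,"turn":0.12},{"tx":-28,"ty":-21,"tz":97,"turn":0.12},{"tx":-28,"ty":-21,"tz":97,"turn":0.12}]' 50
python3 go.py 0.5605 0.268 0.035 -3.3
```

```text
time: 10.92
position: [0.5634, 0.2591, 0.0362]
tool_rot: [3.139, -0.108, 0.0]
ft_force: [-0.6, 0.4, 0.4]
grip_width: 0.577
grip_force: 0.0
t 10.93 pos [0.5634 0.2591 0.0362] yaw -3.94 F [-0.6  0.4  0.4] w 50.2
shift [-3.5 -8.7  1.2] turn -0.13
```

```bash
python3 -m crank '[{"tx":-3,"ty":-8,"tz":0,"turn":-0.1},{"tx":-3,"ty":-8,"tz":0,"turn":-0.1}]'
python3 -m crank '[{"tx":0,"ty":0,"tz":0,"turn":0},{"tx":0,"ty":0,"tz":0,"turn":0},{"tx":0,"ty":0,"tz":0,"turn":0},{"tx":0,"ty":0,"tz":0,"turn":0},{"tx":0,"ty":0,"tz":0,"turn":0}]' 20 25
python3 -m crank '[{"tx":0,"ty":0,"tz":-40,"turn":0},{"tx":0,"ty":0,"tz":-80,"turn":0},{"tx":40,"ty":50,"tz":-80,"turn":0},{"tx":80,"ty":100,"tz":-80,"turn":0},{"tx":80,"ty":100,"tz":-80,"turn":0}]'
python3 go.py 0.6366 0.114 0.052 -3.3
```

```text
time: 11.18
position: [0.5601, 0.27, 0.0366]
tool_rot: [-3.139, 0.089, -0.002]
ft_force: [0.0, 0.6, -0.0]
grip_width: 0.574
grip_force: 0.0
time: 11.8
position: [0.5603, 0.2682, 0.0355]
tool_rot: [3.14, -0.092, -0.0]
ft_force: [-0.4, -0.2, 0.1]
grip_width: 0.332
grip_force: 25.0
time: 12.42
position: [0.6377, 0.1556, 0.1145]
tool_rot: [3.135, -0.108, 0.001]
ft_force: [-0.7, 1.2, -1.3]
grip_width: 0.342
grip_force: 25.0
t 12.43 pos [0.6377 0.1556 0.1145] yaw -3.96 F [-0.7  1.2 -1.3] w 29.7
shift [ 1.7 41.3 62.6] turn -0.13
```

```bash
python3 -m crank '[{"tx":1,"ty":41,"tz":0,"turn":0},{"tx":1,"ty":41,"tz":0,"turn":-0.1},{"tx":1,"ty":41,"tz":30,"turn":-0.1},{"tx":1,"ty":41,"tz":62,"turn":-0.1},{"tx":1,"ty":41,"tz":62,"turn":-0.1}]' 
python3 -m crank '[{"tx":0,"ty":0,"tz":0,"turn":0},{"tx":0,"ty":0,"tz":0,"turn":0},{"tx":0,"ty":0,"tz":0,"turn":0}]' 44
python3 -m crank '[{"tx":0,"ty":0,"tz":-40,"turn":0},{"tx":0,"ty":0,"tz":-80,"turn":0},{"tx":-20,"ty":-60,"tz":-80,"turn":0},{"tx":-40,"ty":-120,"tz":-80,"turn":0},{"tx":-60,"ty":-170,"tz":-80,"turn":0}]' 60 >/dev/null
python3 -m crank '[{"tx":-20,"ty":-50,"tz":0,"turn":0},{"tx":-40,"ty":-80,"tz":0,"turn":0},{"tx":-40,"ty":-80,"tz":0,"turn":0},{"tx":-40,"ty":-80,"tz":0,"turn":0}]' 50
python3 - <<'E'
from h import *
for c in('side','top'):
    im,d=snap(c); W=cloud(c,d)
    print(c);[print(x) for x in blobs(W,[.38,.2,.025],[.64,.46,.045])+blobs(W,[.55,-.02,.036],[.66,.15,.055])]
E
python3 go.py 0.5285 0.3695 0.035 -3.3
```

```text
time: 13.05
position: [0.6301, 0.1235, 0.0505]
tool_rot: [3.14, -0.076, -0.01]
ft_force: [-0.1, -0.4, -1.6]
grip_width: 0.335
grip_force: 25.0
time: 13.42
position: [0.6338, 0.1233, 0.055]
tool_rot: [-3.14, 0.078, -0.004]
ft_force: [-0.7, -1.0, -0.2]
grip_width: 0.493
grip_force: 0.0
time: 14.55
position: [0.5462, 0.3769, 0.1339]
tool_rot: [3.14, -0.079, 0.002]
ft_force: [0.1, -0.8, -0.4]
grip_width: 0.577
grip_force: 0.0
side
(181, [0.5284, 0.3721, 0.034], np.float64(0.0347), 'rect', [529.4, 369.9], [27.4, 28.9], 47.6)
(103, [0.6378, 0.0913, 0.0421], np.float64(0.0426), 'rect', [638.0, 89.5], [30.1, 30.0], 65.1)
(83, [0.5781, 0.1207, 0.0424], np.float64(0.0428), 'rect', [577.7, 118.9], [20.4, 30.9], 34.2)
top
(65, [0.5216, 0.3668, 0.0358], np.float64(0.0362), 'rect', [521.7, 368.3], [14.3, 28.4], 1.7)
(126, [0.6385, 0.0876, 0.0443], np.float64(0.0447), 'rect', [639.2, 87.4], [26.4, 29.2], 89.9)
(126, [0.5818, 0.1193, 0.0445], np.float64(0.0447), 'rect', [582.5, 119.6], [29.2, 28.3], 37.3)
t 14.65 pos [0.5469 0.3758 0.1336] yaw -3.0 F [-0.3 -0.6  0.1] w 49.8
shift [-18.1   7.2  98.6] turn 0.06
```

```bash
python3 -m crank '[{"tx":-18,"ty":7,"tz":30,"turn":0},{"tx":-18,"ty":7,"tz":60,"turn":0},{"tx":-18,"ty":7,"tz":60,"turn":0},{"tx":-18,"ty":7,"tz":60,"turn":0}]' >/dev/null
python3 go.py 0.5285 0.3692 0.035 -3.3
```

```text
t 15.15 pos [0.5284 0.3713 0.0747] yaw -2.93 F [ 0.2 -0.4 -0.2] w 49.8
shift [ 0.1  2.1 39.7] turn 0.07
```

```bash
python3 -m crank '[{"tx":0,"ty":2,"tz":20,"turn":0},{"tx":0,"ty":2,"tz":39,"turn":0},{"tx":0,"ty":2,"tz":39,"turn":0},{"tx":0,"ty":2,"tz":39,"turn":0}]' >/dev/null
python3 -m crank '[{"tx":0,"ty":0,"tz":0,"turn":0},{"tx":0,"ty":0,"tz":0,"turn":0},{"tx":0,"ty":0,"tz":0,"turn":0},{"tx":0,"ty":0,"tz":0,"turn":0},{"tx":0,"ty":0,"tz":0,"turn":0}]' 20 25
python3 -m crank '[{"tx":0,"ty":0,"tz":-40,"turn":0},{"tx":0,"ty":0,"tz":-90,"turn":0},{"tx":15,"ty":60,"tz":-110,"turn":0},{"tx":30,"ty":120,"tz":-110,"turn":0},{"tx":40,"ty":180,"tz":-110,"turn":0}]' >/dev/null
python3 -m crank '[{"tx":0,"ty":60,"tz":0,"turn":0},{"tx":0,"ty":120,"tz":0,"turn":0},{"tx":0,"ty":180,"tz":0,"turn":0},{"tx":0,"ty":190,"tz":0,"turn":0},{"tx":0,"ty":190,"tz":0,"turn":0}]'
python3 go.py 0.5573 -0.003 0.052 -3.3
```

```text
time: 16.27
position: [0.5272, 0.3696, 0.0349]
tool_rot: [3.141, -0.078, 0.001]
ft_force: [-0.9, -0.3, 3.3]
grip_width: 0.335
grip_force: 25.0
time: 17.52
position: [0.5484, -0.0023, 0.1442]
tool_rot: [-3.14, 0.081, 0.001]
ft_force: [-0.2, 1.0, -1.4]
grip_width: 0.337
grip_force: 25.0
t 17.52 pos [ 0.5484 -0.0023  0.1442] yaw -2.95 F [-0.2  1.  -1.4] w 29.3
shift [ 9.   0.2 92.2] turn 0.07
```

```bash
python3 -m crank '[{"tx":9,"ty":0,"tz":30,"turn":0},{"tx":9,"ty":0,"tz":60,"turn":0.07},{"tx":9,"ty":0,"tz":90,"turn":0.07},{"tx":9,"ty":0,"tz":95,"turn":0.07},{"tx":9,"ty":0,"tz":95,"turn":0.07}]'
python3 -m crank '[{"tx":0,"ty":0,"tz":0,"turn":0},{"tx":0,"ty":0,"tz":0,"turn":0},{"tx":0,"ty":0,"tz":0,"turn":0}]' 44
python3 -m crank '[{"tx":0,"ty":0,"tz":-50,"turn":0},{"tx":0,"ty":0,"tz":-100,"turn":0},{"tx":-60,"ty":0,"tz":-100,"turn":0},{"tx":-120,"ty":0,"tz":-100,"turn":0},{"tx":-120,"ty":0,"tz":-100,"turn":0}]' 82 >/dev/null
python3 - <<'E'
from h import *
for c in('side','top'):
    im,d=snap(c,c+'3.png'); W=cloud(c,d)
    print(c);[print(x) for x in blobs(W,[.38,.2,.025],[.64,.46,.045])+blobs(W,[.54,-.04,.036],[.66,.15,.05])+blobs(W,[.37,-.06,.06],[.48,.08,.08])]
E
python3 go.py 0.426 0.0055 0.15 -3.3
```

```text
time: 18.15
position: [0.5579, -0.0006, 0.05]
tool_rot: [-3.14, 0.084, -0.0]
ft_force: [0.4, -0.2, -0.0]
grip_width: 0.332
grip_force: 25.0
time: 18.52
position: [0.5582, -0.0024, 0.0504]
tool_rot: [3.14, -0.088, 0.002]
ft_force: [0.1, 0.3, -0.0]
grip_width: 0.493
grip_force: 0.0
side
(92, [0.5595, 0.0025, 0.0423], np.float64(0.0427), 'rect', [559.7, 1.7], [28.0, 28.4], 35.4)
(102, [0.6381, 0.0915, 0.0422], np.float64(0.0426), 'rect', [639.1, 89.4], [28.3, 31.7], 40.7)
(116, [0.5811, 0.1226, 0.0419], np.float64(0.0425), 'rect', [582.1, 121.7], [28.2, 31.8], 22.9)
(202, [0.4241, 0.0081, 0.0652], np.float64(0.0657), 'rect', [425.2, 6.9], [64.1, 66.6], 15.0)
top
(125, [0.6385, 0.0877, 0.0443], np.float64(0.0445), 'rect', [639.4, 87.4], [28.7, 26.6], 1.2)
(127, [0.5818, 0.1193, 0.0446], np.float64(0.0448), 'rect', [582.1, 119.2], [28.5, 28.2], 21.0)
(127, [0.5601, -0.0013, 0.0446], np.float64(0.0448), 'rect', [560.2, -1.4], [28.8, 26.0], 0.5)
t 19.25 pos [0.4381 0.0039 0.1503] yaw -3.21 F [1.1 0.  0.3] w 81.0
shift [-12.2  -0.9   0.3] turn 0.02
```

View pics/side3.png

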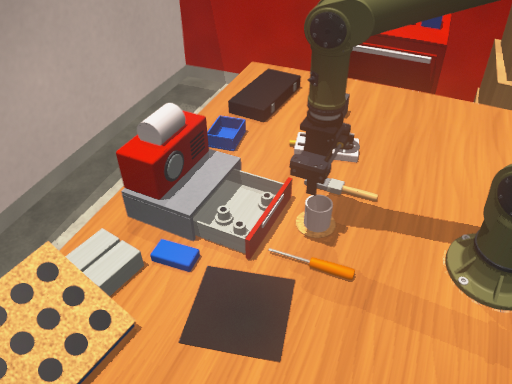

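All three collars stand in the drawer ((222,215), (240,226), (267,200)) and the cup is under the hand at (318,212). Gripping the cup now.

```bash
python3 -m crank '[{"tx":-12,"ty":-2,"tz":20,"turn":0},{"tx":-12,"ty":-2,"tz":50,"turn":0},{"tx":-12,"ty":-2,"tz":50,"turn":0},{"tx":-12,"ty":-2,"tz":50,"turn":0}]' >/dev/null
python3 go.py 0.4255 0.006 0.035 -3.3
```

```text
t 19.75 pos [0.4275 0.0073 0.1005] yaw -3.18 F [ 0.2 -0.3 -0.1] w 81.8
shift [-2.   1.5 65.5] turn 0.02
```

```bash
python3 -m crank '[{"tx":-2,"ty":1,"tz":30,"turn":0},{"tx":-2,"ty":1,"tz":60,"turn":0},{"tx":-2,"ty":1,"tz":65,"turn":0},{"tx":-2,"ty":1,"tz":65,"turn":0}]' >/dev/null
python3 -m crank '[{"tx":0,"ty":0,"tz":0,"turn":0},{"tx":0,"ty":0,"tz":0,"turn":0},{"tx":0,"ty":0,"tz":0,"turn":0},{"tx":0,"ty":0,"tz":0,"turn":0},{"tx":0,"ty":0,"tz":0,"turn":0}]' 50 12
python3 -m crank '[{"tx":0,"ty":0,"tz":-30,"turn":0},{"tx":0,"ty":0,"tz":-60,"turn":0},{"tx":0,"ty":0,"tz":-90,"turn":0},{"tx":0,"ty":0,"tz":-120,"turn":0},{"tx":0,"ty":0,"tz":-120,"turn":0}]'
python3 - <<'E'
from h import *
im,d=snap('top'); W=cloud('top',d)
# housing front edge line: drawer frame x of z~85 points
c=np.array([.623,.053]);a=np.radians(-3.3);ex=np.array([np.cos(a),np.sin(a)]);ey=np.array([-ex[1],ex[0]])
m=box(W,[.6,-.1,.078],[.8,.2,.092]);P=W[m][:,:2]-c;u=P@ex;v=P@ey
for lo in range(-120,120,30):
    k=(v*1000>lo)&(v*1000<lo+30)
    if k.sum()>10: print(lo,np.percentile(u[k]*1000,[0,2]).round(1))
print('v range',v.min(),v.max())
im,d=snap('side'); W=cloud('side',d)
m=box(W,[.6,-.1,.075],[.8,.2,.092]);P=W[m][:,:2]-c;u=P@ex;v=P@ey
for lo in range(-120,120,30):
    k=(v*1000>lo)&(v*1000<lo+30)
    if k.sum()>10: print(lo,np.percentile(u[k]*1000,[0,2]).round(1), np.median(W[m][k,2]).round(4))
cv2.imwrite('pics/cup1.png',cv2.resize(im[60:280,180:420],None,fx=2.5,fy=2.5)[...,::-1])
E
python3 go.py 0.6 0.02 0.15 -3.3
```

```text
time: 20.88
position: [0.4247, 0.0058, 0.0354]
tool_rot: [3.139, -0.087, 0.002]
ft_force: [-1.3, -1.0, 7.3]
grip_width: 0.769
grip_force: 12.0
time: 21.5
position: [0.4252, 0.0062, 0.1561]
tool_rot: [3.139, -0.088, 0.006]
ft_force: [0.2, 0.1, -2.3]
grip_width: 0.774
grip_force: 12.0
-120 [48.5 49.8]
-90 [48.7 49.8]
-60 [48.6 49.6]
-30 [48.  49.5]
0 [48.5 50. ]
30 [49.  49.9]
60 [48.5 50. ]
90 [48.8 50. ]
v range -0.12584829648510612 0.12239887915877716
-120 [47.  49.1] 0.0829
-90 [46.7 49. ] 0.083
-60 [46.9 48.2] 0.0829
-30 [47.2 48.6] 0.0829
0 [48.  48.9] 0.0829
30 [48.4 49.2] 0.0829
60 [48. 49.] 0.083
90 [48.  49.2] 0.0829
t 21.6 pos [0.4232 0.0061 0.1536] yaw -3.19 F [-0.6 -0.4 -2.8] w 67.2
shift [175.8 -23.8   3.4] turn 0.02
```

View pics/cup1.png

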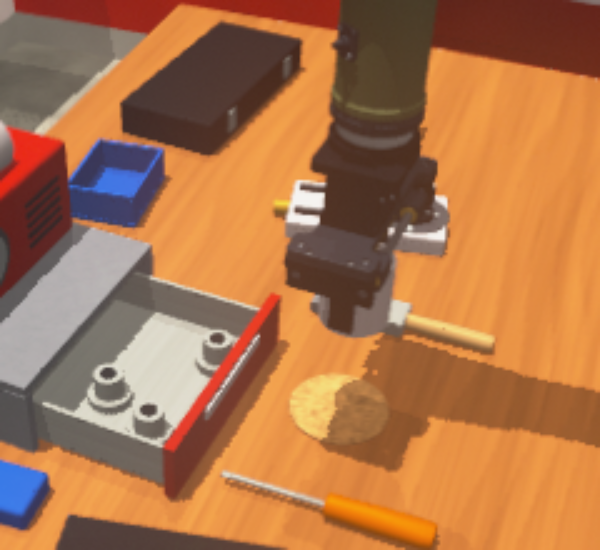

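The cup is lifted and held level in the pads, with the empty pad seen at (340,410). The housing edge is about 48 mm ahead of the drawer centre. Next I'll move over the drawer and use that edge as a fulcrum.

```bash
python3 -m crank '[{"tx":40,"ty":0,"tz":0,"turn":0},{"tx":85,"ty":-10,"tz":0,"turn":0},{"tx":130,"ty":-30,"tz":0,"turn":0},{"tx":175,"ty":-36,"tz":0,"turn":0},{"tx":217,"ty":-36,"tz":0,"turn":0}]' >/dev/null
python3 -m crank '[{"tx":0,"ty":0,"tz":0,"turn":0},{"tx":0,"ty":0,"tz":0,"turn":0}]'
python3 go.py 0.6422 0.0299 0.118 -3.3
```

```text
time: 22.48
position: [0.6409, 0.0304, 0.1522]
tool_rot: [-3.14, 0.086, 0.007]
ft_force: [-0.8, 0.7, -2.5]
grip_width: 0.771
grip_force: 12.0
t 22.48 pos [0.6409 0.0304 0.1522] yaw -3.15 F [-0.8  0.7 -2.5] w 67.1
shift [ 1.4  0.5 34.2] turn 0.03
```

```bash
python3 -m crank '[{"tx":1,"ty":0,"tz":12,"turn":0},{"tx":1,"ty":0,"tz":24,"turn":0},{"tx":1,"ty":0,"tz":30,"turn":0},{"tx":1,"ty":0,"tz":36,"turn":0},{"tx":1,"ty":0,"tz":40,"turn":0}]'
python3 -m crank '[{"tx":0,"ty":0,"tz":5,"turn":0},{"tx":0,"ty":0,"tz":10,"turn":0},{"tx":0,"ty":0,"tz":10,"turn":0}]'
python3 - <<'E'
from h import *
im,d=snap('side')
cv2.imwrite('pics/cup2.png',cv2.resize(im[60:280,120:360],None,fx=2.5,fy=2.5)[...,::-1])
E
```

```text
time: 23.1
position: [0.6429, 0.03, 0.1156]
tool_rot: [3.14, -0.088, -0.002]
ft_force: [-9.2, -1.3, 12.9]
grip_width: 0.769
grip_force: 12.0
time: 23.48
position: [0.6412, 0.0303, 0.1054]
tool_rot: [3.139, -0.087, -0.008]
ft_force: [-9.0, -0.6, 7.5]
grip_width: 0.772
grip_force: 12.0
```

View pics/cup2.png

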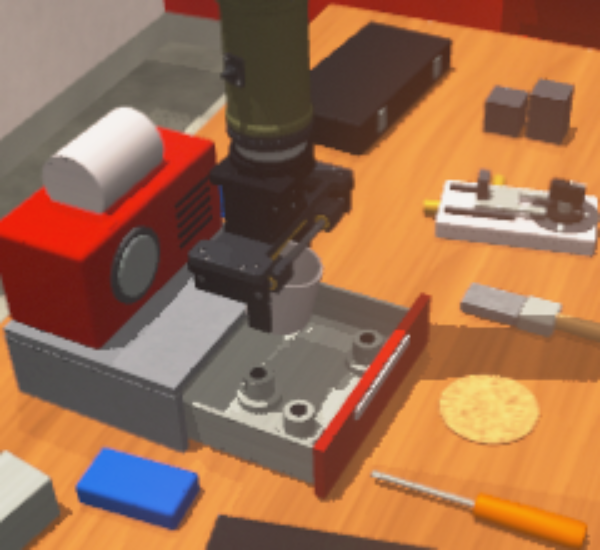

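The pivot works. The cup at (300,290) is tilted with its mouth towards the panel. Lowering further.

```bash
python3 -m crank '[{"tx":0,"ty":0,"tz":4,"turn":0},{"tx":0,"ty":0,"tz":8,"turn":0},{"tx":0,"ty":0,"tz":12,"turn":0},{"tx":0,"ty":0,"tz":16,"turn":0},{"tx":0,"ty":0,"tz":16,"turn":0}]'
python3 - <<'E'
from h import *
im,d=snap('side')
cv2.imwrite('pics/cup3.png',cv2.resize(im[110:250,180:360],None,fx=3,fy=3)[...,::-1])
E
```

```text
time: 24.15
position: [0.6427, 0.0305, 0.0881]
tool_rot: [-3.14, 0.087, 0.003]
ft_force: [-5.0, 1.0, -1.4]
grip_width: 0.77
grip_force: 12.0
```

View pics/cup3.png

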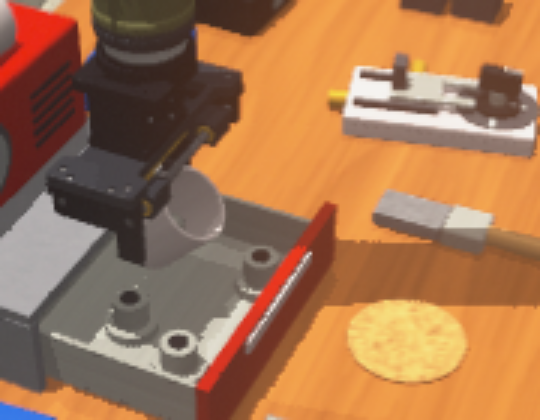

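Tilt is now about 70° (cup at (190,215)). I'll raise, move the cup's bottom end over the housing edge, and lower while backing off so the mouth tips past horizontal.

```bash
python3 -m crank '[{"tx":-2,"ty":0,"tz":-25,"turn":0},{"tx":0,"ty":0,"tz":-46,"turn":0},{"tx":8,"ty":0,"tz":-46,"turn":0},{"tx":16,"ty":0,"tz":-46,"turn":0},{"tx":16,"ty":0,"tz":-46,"turn":0}]'
python3 -m crank '[{"tx":-1,"ty":0,"tz":6,"turn":0},{"tx":-3,"ty":0,"tz":12,"turn":0},{"tx":-6,"ty":0,"tz":16,"turn":0},{"tx":-8,"ty":0,"tz":19,"turn":0}]'
python3 -m crank '[{"tx":-3,"ty":0,"tz":3,"turn":0},{"tx":-6,"ty":0,"tz":6,"turn":0},{"tx":-10,"ty":0,"tz":11,"turn":0},{"tx":-14,"ty":0,"tz":16,"turn":0},{"tx":-16,"ty":0,"tz":19,"turn":0}]'
python3 - <<'E'
from h import *
im,d=snap('side')
cv2.imwrite('pics/cup4.png',cv2.resize(im[110:250,180:360],None,fx=3,fy=3)[...,::-1])
E
```

```text
time: 24.82
position: [0.6597, 0.0287, 0.1332]
tool_rot: [-3.14, 0.088, 0.002]
ft_force: [-0.1, -0.4, -2.7]
grip_width: 0.764
grip_force: 12.0
time: 25.32
position: [0.651, 0.0295, 0.1151]
tool_rot: [3.14, -0.087, -0.001]
ft_force: [-0.8, 0.4, -2.7]
grip_width: 0.766
grip_force: 12.0
time: 25.95
position: [0.635, 0.0304, 0.096]
tool_rot: [3.14, -0.087, -0.001]
ft_force: [-0.0, -0.2, -2.7]
grip_width: 0.77
grip_force: 12.0
```

View pics/cup4.png

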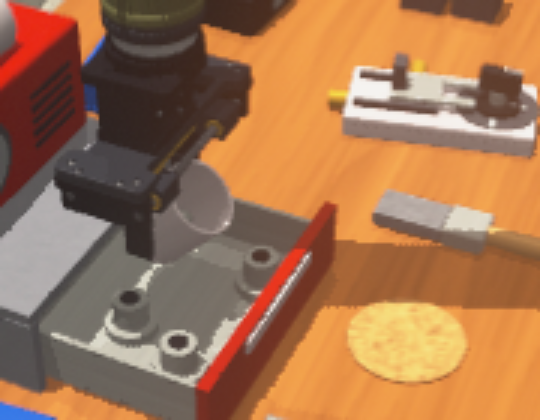

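No contact: the bottom end missed the edge and the tilt is unchanged. I'll repeat with the pivot further in over the housing.

```bash
python3 -m crank '[{"tx":-2,"ty":0,"tz":-25,"turn":0},{"tx":0,"ty":0,"tz":-44,"turn":0},{"tx":20,"ty":0,"tz":-44,"turn":0},{"tx":38,"ty":0,"tz":-44,"turn":0},{"tx":38,"ty":0,"tz":-44,"turn":0}]'
python3 -m crank '[{"tx":0,"ty":0,"tz":8,"turn":0},{"tx":0,"ty":0,"tz":14,"turn":0},{"tx":0,"ty":0,"tz":20,"turn":0},{"tx":0,"ty":0,"tz":22,"turn":0}]'
python3 -m crank '[{"tx":-7,"ty":0,"tz":0,"turn":0},{"tx":-14,"ty":0,"tz":0,"turn":0},{"tx":-18,"ty":0,"tz":0,"turn":0},{"tx":-21,"ty":0,"tz":3,"turn":0},{"tx":-24,"ty":0,"tz":6,"turn":0}]'
python3 -m crank '[{"tx":-3,"ty":0,"tz":3,"turn":0},{"tx":-6,"ty":0,"tz":7,"turn":0},{"tx":-9,"ty":0,"tz":11,"turn":0},{"tx":-12,"ty":0,"tz":14,"turn":0},{"tx":-12,"ty":0,"tz":14,"turn":0}]'
python3 - <<'E'
from h import *
im,d=snap('side')
cv2.imwrite('pics/cup5.png',cv2.resize(im[110:250,180:360],None,fx=3,fy=3)[...,::-1])
E
```

```text
time: 26.62
position: [0.6747, 0.028, 0.1408]
tool_rot: [-3.14, 0.089, -0.002]
ft_force: [-1.2, 0.6, -2.5]
grip_width: 0.766
grip_force: 12.0
time: 27.12
position: [0.6729, 0.0281, 0.1178]
tool_rot: [3.14, -0.087, -0.002]
ft_force: [-0.8, -0.6, -0.9]
grip_width: 0.771
grip_force: 12.0
time: 27.75
position: [0.6494, 0.0295, 0.1124]
tool_rot: [3.14, -0.087, 0.0]
ft_force: [0.4, 0.1, -2.5]
grip_width: 0.764
grip_force: 12.0
time: 28.38
position: [0.6371, 0.0303, 0.0981]
tool_rot: [3.14, -0.087, -0.001]
ft_force: [0.4, -0.8, -1.5]
grip_width: 0.77
grip_force: 12.0
```

View pics/cup5.png

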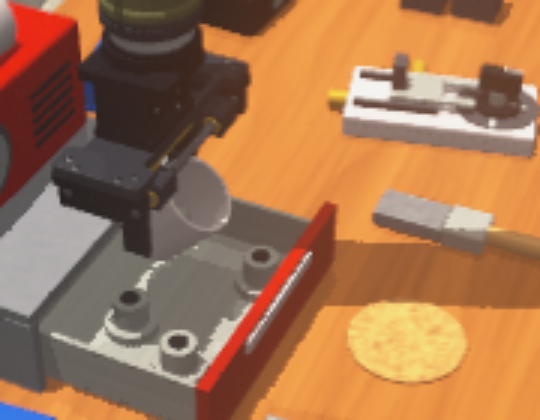

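```bash
cat >> h.py <<'E'
def prof(cams=('top','side'),vh=45):
    s=ctrl.get_state();p=s['position'];a=np.radians(-3.3);ex=np.array([np.cos(a),np.sin(a)]);ey=np.array([-ex[1],ex[0]])
    out={}
    for c in cams:
        im,d=ctrl.get_image(c);W=cloud(c,d)
        u=(W[...,:2]-p[:2])@ex*1000;v=(W[...,:2]-p[:2])@ey*1000;z=(W[...,2]-p[2])*1000
        out[c]=(u,v,z,im)
    return out
E
python3 - <<'E'
from h import *
o=prof()
for c,(u,v,z,im) in o.items():
    print(c)
    for lo in range(-60,-4,6):
        for n,(a,b) in {'mid':(-10,10),'L':(10,32),'R':(-32,-10)}.items():
            k=(u>lo)&(u<=lo+6)&(v>a)&(v<b)&(z<45)&(z>-45)
            if k.sum()>2: print(lo,n,k.sum(),np.percentile(z[k],[2,50,98]).round(0),end=' | ')
        print()
E
```

```text
top
-60 L 6 [4. 7. 9.] | 
-54 L 16 [ 3.  8. 15.] | 
-48 L 19 [-3.  8. 20.] | 
-42 L 15 [-6.  6. 24.] | 
-36 L 16 [-5.  5. 31.] | 
-30 L 11 [-13.   1.  33.] | 
-24 L 6 [-14.  -7.  -0.] | 
-18 L 3 [-10.  18.  31.] | 


side
-60 mid 13 [1. 3. 6.] | -60 L 6 [1. 5. 8.] | 
-54 mid 4 [-3. -0.  2.] | -54 L 8 [-2.  6. 12.] | -54 R 14 [-1.  7. 13.] | 
-48 mid 7 [-9. -6. -5.] | -48 L 20 [-9.  7. 16.] | -48 R 24 [-4.  5. 16.] | 
-42 mid 4 [-14. -11. -10.] | -42 L 22 [-18.   1.  23.] | -42 R 29 [-12.   5.  24.] | 
-36 L 19 [-21.  -3.  28.] | -36 R 37 [-19.   6.  27.] | 
-30 L 27 [-26.  -4.  34.] | -30 R 43 [-23.   5.  32.] | 
-24 L 20 [-32. -11.  29.] | -24 R 54 [-23.   7.  40.] | 
-18 L 25 [-40. -18.  19.] | -18 R 46 [-24.   1.  31.] | 
-12 L 15 [-40. -25.  14.] | -12 R 31 [-19.  -4.  23.] | 
-6 L 3 [-37. -32. -29.] | -6 R 22 [-20.  -5.  17.] |
```

```bash
cat >> h.py <<'E'
def overlay(fn,cands,cam='side',crop=(110,250,180,360),k=4):
    # cands: (theta deg, grip height mm, perpendicular offset mm, colour); draws rim and base circles
    s=ctrl.get_state();p=s['position'];im,_=ctrl.get_image(cam);m=ctrl.camera_model(cam)
    M=R.from_rotvec(s['tool_rot']).as_matrix();ex=np.array([M[0,0],M[1,0],0]);ex/=np.linalg.norm(ex);ez=np.array([0,0,1.]);ey=np.cross(ez,ex)
    r0,r1,c0,c1=crop;o=cv2.resize(im[r0:r1,c0:c1],None,fx=k,fy=k,interpolation=cv2.INTER_CUBIC)[...,::-1].copy()
    Rc=R.from_rotvec(m['orientation']).as_matrix()
    t=np.linspace(0,2*np.pi,60)
    for th,h,off,col in cands:
        th=np.radians(th);ax=-np.sin(th)*ex+np.cos(th)*ez;sd=np.cos(th)*ex+np.sin(th)*ez
        for L in(66-h,-h):
            X=p+(L*ax+off*sd)/1000+.033*(np.cos(t)[:,None]*sd+np.sin(t)[:,None]*ey)
            q,_=cv2.projectPoints(X,cv2.Rodrigues(Rc.T)[0],-Rc.T@m['origin'],m['intrinsics'],m['dist_coeffs'])
            q=((q.reshape(-1,2)-[c0,r0]+.5)*k).astype(int)
            cv2.polylines(o,[q.reshape(-1,1,2)],True,col,1)
    cv2.imwrite('pics/'+fn,o)
E
python3 - <<'E'
from h import *
overlay('ov1.png',[(50,31,0,(0,255,0)),(75,31,0,(255,0,0)),(95,31,0,(0,255,255))])
E
```

```text
(no output)
```

View pics/ov1.png

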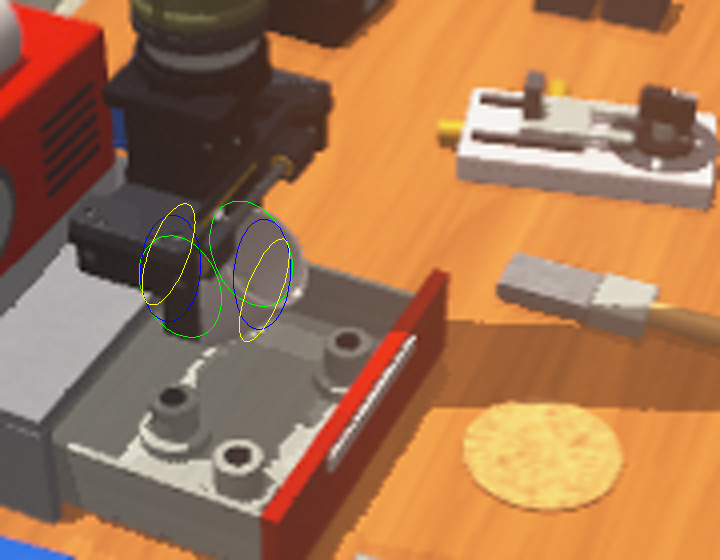

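The overlay shows the rim (centre (258,268)) at only about 55° tilt, with the cup slid mouthwards in the pads. From here I'll track the cup pose numerically with a fit to the depth cloud.

```bash
cat >> h.py <<'E'
from scipy.optimize import least_squares
def fitcup(th0s=(0,30,60,90,120,150),verbose=True,vh=32):
    P=[]
    for c,(u,v,z,im) in prof().items():
        k=(abs(v)<vh)&(z<44)&(z>-62)&(abs(u)<70)&((u<-2)|(z<-19))
        s=ctrl.get_state(); 
        k&=~((u>10)&(z+s['position'][2]*1000<90))  # housing
        k&=(z+s['position'][2]*1000>50)
        P.append(np.c_[u[k],v[k],z[k]])
    P=np.vstack(P)
    def res(q):
        th,h,off,dv=np.radians(q[0]),q[1],q[2],q[3]
        ax=np.array([-np.sin(th),0,np.cos(th)]);sd=np.array([np.cos(th),0,np.sin(th)])
        a=P@ax;s=P@sd-off;r=np.hypot(s,P[:,1]-dv)
        dr=np.maximum(np.maximum(29-r,r-33),0);da=np.maximum(np.maximum(-h-a,a-(66-h)),0)
        w=np.hypot(dr,da); f=np.hypot(np.maximum(r-33,0),np.maximum(np.maximum(-h-a,a-(5-h)),0))
        return np.r_[np.minimum(w,f),.3*q[2],.3*q[3],.3*(q[1]-28)]
    best=min((least_squares(res,[t,28,0,0],loss='soft_l1',f_scale=2) for t in th0s),key=lambda x:x.cost)
    if verbose: print('cup theta %.1f h %.1f off %.1f dv %.1f | n %d med %.2f p90 %.2f'%(*best.x,len(P),np.median(best.fun),np.percentile(best.fun,90)))
    return best.x,P
E
python3 - <<'E'
from h import *
fitcup(); 
for t in (30,50,70,90): fitcup((t,))
s=ctrl.get_state(); print(s['position'],s['time'])
E
```

```text
cup theta 224.1 h 44.2 off 7.9 dv 2.4 | n 578 med 0.00 p90 1.10
cup theta 43.7 h 21.9 off -8.1 dv 2.1 | n 589 med 0.00 p90 1.16
cup theta 43.6 h 21.5 off -8.2 dv 1.9 | n 574 med 0.00 p90 1.28
cup theta 43.2 h 21.5 off -8.1 dv 2.2 | n 587 med 0.00 p90 1.36
cup theta 43.3 h 21.3 off -8.2 dv 2.1 | n 582 med 0.00 p90 1.18
[0.63757718 0.03022247 0.09852124] 29.075
```

The fit is good: tilt 43.5°, grip height 21.5 mm, axis offset −8 mm. I'll roll the cup round the edge again, keeping the contact near the top of its base so the lever stays long.

```bash
python3 -m crank '[{"tx":2,"ty":0,"tz":9,"turn":0},{"tx":3.5,"ty":0,"tz":14.5,"turn":0},{"tx":4.5,"ty":0,"tz":19.5,"turn":0},{"tx":5.5,"ty":0,"tz":25,"turn":0},{"tx":5.5,"ty":0,"tz":25,"turn":0}]'
python3 - <<'E'
from h import *
fitcup((50,70,90))
E
```

```text
time: 29.7
position: [0.6423, 0.0299, 0.0724]
tool_rot: [3.14, -0.087, -0.003]
ft_force: [-0.8, 0.4, -2.6]
grip_width: 0.766
grip_force: 12.0
cup theta 60.1 h 16.8 off -8.7 dv 1.9 | n 612 med 0.00 p90 1.10
```

```bash
python3 -m crank '[{"tx":4,"ty":0,"tz":2,"turn":0},{"tx":7,"ty":0,"tz":4,"turn":0},{"tx":9.5,"ty":0,"tz":6.5,"turn":0},{"tx":12,"ty":0,"tz":8.5,"turn":0},{"tx":12,"ty":0,"tz":8.5,"turn":0}]'
python3 - <<'E'
from h import *
fitcup((60,80,100))
E
```

```text
time: 30.42
position: [0.6549, 0.0294, 0.0646]
tool_rot: [-3.14, 0.087, 0.001]
ft_force: [-4.4, 1.1, -5.0]
grip_width: 0.764
grip_force: 12.0
cup theta 85.8 h 12.2 off -10.9 dv 1.6 | n 454 med 0.00 p90 0.86
```

The cup is at 86° and the mouth side is now the heavier one. I'll raise clear and ease the grip so gravity finishes the tip.

```bash
python3 -m crank '[{"tx":-6,"ty":0,"tz":-12,"turn":0},{"tx":-12,"ty":0,"tz":-28,"turn":0},{"tx":-12,"ty":0,"tz":-28,"turn":0}]'
python3 - <<'E'
from h import *
fitcup((60,80,100))
E
python3 -m crank '[{"tx":0,"ty":0,"tz":0,"turn":0},{"tx":0,"ty":0,"tz":0,"turn":0},{"tx":0,"ty":0,"tz":0,"turn":0}]' 50 6
python3 - <<'E'
from h import *
fitcup((60,80,100,130,160))
E
```

```text
time: 30.9
position: [0.6451, 0.0302, 0.0966]
tool_rot: [3.14, -0.088, 0.01]
ft_force: [-0.1, 0.3, -1.8]
grip_width: 0.765
grip_force: 12.0
cup theta 81.5 h 12.7 off -14.0 dv 1.4 | n 694 med 0.00 p90 1.04
time: 31.38
position: [0.6429, 0.03, 0.0926]
tool_rot: [-3.14, 0.087, 0.001]
ft_force: [-0.7, -0.3, -3.2]
grip_width: 0.77
grip_force: 6.0
cup theta 262.3 h 52.1 off 12.4 dv 1.8 | n 699 med 0.00 p90 0.52
```

```bash
python3 -m crank '[{"tx":0,"ty":0,"tz":0,"turn":0},{"tx":0,"ty":0,"tz":0,"turn":0},{"tx":0,"ty":0,"tz":0,"turn":0}]' 50 4
python3 - <<'E'
from h import *
fitcup((80,100,130,160))
E
```

```text
time: 31.85
position: [0.6431, 0.03, 0.093]
tool_rot: [3.14, -0.087, 0.0]
ft_force: [0.5, -0.2, -3.0]
grip_width: 0.771
grip_force: 4.0
cup theta 261.7 h 52.6 off 13.0 dv 1.8 | n 702 med 0.00 p90 0.73
```

```bash
python3 -m crank '[{"tx":0,"ty":0,"tz":-24,"turn":0},{"tx":0,"ty":0,"tz":-46,"turn":0},{"tx":12,"ty":0,"tz":-46,"turn":0},{"tx":24,"ty":0,"tz":-46,"turn":0},{"tx":24,"ty":0,"tz":-46,"turn":0}]' 50 7
python3 -m crank '[{"tx":0,"ty":0,"tz":4,"turn":0},{"tx":0,"ty":0,"tz":8,"turn":0},{"tx":-3,"ty":0,"tz":9,"turn":0},{"tx":-7,"ty":0,"tz":9,"turn":0},{"tx":-7,"ty":0,"tz":9,"turn":0}]'
python3 - <<'E'
from h import *
fitcup((80,100,130))
E
```

```text
time: 32.58
position: [0.6675, 0.0282, 0.1377]
tool_rot: [-3.14, 0.088, 0.002]
ft_force: [0.3, 0.9, -2.4]
grip_width: 0.77
grip_force: 7.0
time: 33.2
position: [0.6595, 0.0291, 0.1298]
tool_rot: [3.14, -0.087, -0.001]
ft_force: [0.3, -0.5, -0.7]
grip_width: 0.769
grip_force: 7.0
cup theta 90.4 h 11.9 off -11.9 dv 1.7 | n 769 med 0.00 p90 0.94
```

```bash
python3 -m crank '[{"tx":-1,"ty":0,"tz":2,"turn":0},{"tx":-7,"ty":0,"tz":4,"turn":0},{"tx":-14,"ty":0,"tz":7.5,"turn":0},{"tx":-21,"ty":0,"tz":13,"turn":0},{"tx":-21,"ty":0,"tz":13,"turn":0}]'
python3 - <<'E'
from h import *
fitcup((80,100,130))
E
```

```text
time: 33.92
position: [0.6378, 0.0303, 0.1159]
tool_rot: [3.14, -0.087, -0.003]
ft_force: [0.6, -0.1, -2.1]
grip_width: 0.765
grip_force: 7.0
cup theta 102.9 h -7.4 off -14.4 dv 1.9 | n 697 med 0.00 p90 2.16
```

Run:
```python
from h import *
a,_=snap('side');b,_=snap('top')
A=cv2.resize(a[110:250,180:340],None,fx=3,fy=3);B=cv2.resize(b[140:270,170:280],None,fx=2.9,fy=3)
o=np.zeros((420,800,3),np.uint8);o[:420,:480]=A;o[:390,480:480+B.shape[1]]=B[:,:320]
cv2.imwrite('pics/v6.png',o[...,::-1])
```

```text
(no output)
```

View pics/v6.png

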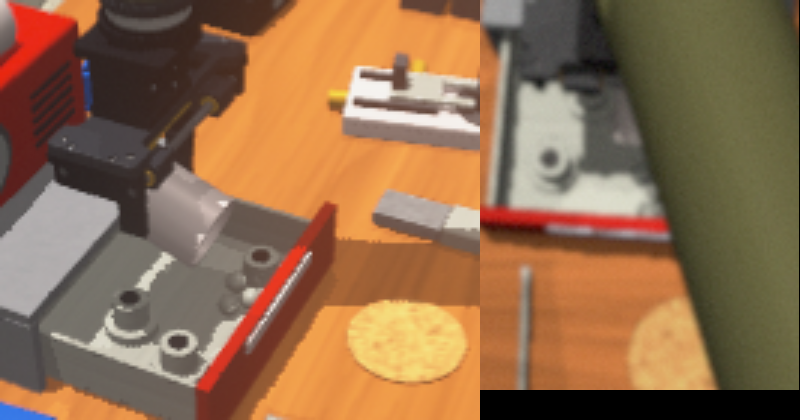

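Poured: the cup hangs mouth-down at (190,215) and the balls lie in the drawer around (240,290). Next I'll lay the cup on the pad, close the drawer, and then regrip and right it against the closed front.

```bash
sed -i 's/def fitcup(th0s=(0,30,60,90,120,150),verbose=True,vh=32):/def fitcup(th0s=(0,30,60,90,120,150),verbose=True,vh=32,zmin=50):/; s/1000>50)/1000>zmin)/' h.py
python3 -m crank '[{"tx":-5,"ty":0,"tz":-25,"turn":0},{"tx":-10,"ty":0,"tz":-50,"turn":0},{"tx":-30,"ty":0,"tz":-70,"turn":0},{"tx":-50,"ty":8,"tz":-70,"turn":0},{"tx":-75,"ty":16,"tz":-70,"turn":0}]' 50 10
python3 -m crank '[{"tx":-30,"ty":8,"tz":0,"turn":0},{"tx":-60,"ty":17,"tz":0,"turn":0},{"tx":-90,"ty":17,"tz":0,"turn":0},{"tx":-90,"ty":17,"tz":30,"turn":0},{"tx":-90,"ty":17,"tz":40,"turn":0}]'
python3 - <<'E'
from h import *
fitcup((80,100,130),zmin=12)
b=ctrl.recognise('top','ball0'); print([(np.round(x['xyz'],3).tolist(),round(x['confidence'],2)) for x in b])
b=ctrl.recognise('side','ball0'); print([(np.round(x['xyz'],3).tolist(),round(x['confidence'],2)) for x in b])
E
```

```text
time: 34.75
position: [0.5634, 0.0185, 0.1878]
tool_rot: [-3.14, 0.087, -0.003]
ft_force: [0.1, -0.2, -1.3]
grip_width: 0.763
grip_force: 10.0
time: 35.38
position: [0.4717, 0.0064, 0.1463]
tool_rot: [3.14, -0.087, -0.002]
ft_force: [-0.5, -0.2, -1.7]
grip_width: 0.764
grip_force: 10.0
cup theta 111.4 h 8.0 off -10.4 dv 2.1 | n 425 med 0.00 p90 0.69
[]
[([0.576, 0.057, 0.026], 0.52), ([0.568, 0.045, 0.03], 0.5), ([0.388, -0.134, 0.016], 0.44)]
```

```bash
python3 -m crank '[{"tx":0,"ty":0,"tz":35,"turn":0},{"tx":0,"ty":0,"tz":70,"turn":0},{"tx":0,"ty":0,"tz":78,"turn":0},{"tx":0,"ty":0,"tz":83,"turn":0},{"tx":0,"ty":0,"tz":88,"turn":0}]' 50 7
python3 -m crank '[{"tx":0,"ty":0,"tz":4,"turn":0},{"tx":0,"ty":0,"tz":8,"turn":0},{"tx":0,"ty":0,"tz":12,"turn":0},{"tx":0,"ty":0,"tz":12,"turn":0}]'
python3 - <<'E'
from h import *
fitcup((80,100,130),zmin=8)
E
```

```text
time: 36.2
position: [0.4759, 0.0067, 0.0612]
tool_rot: [-3.14, 0.088, -0.011]
ft_force: [3.5, 1.3, 3.5]
grip_width: 0.763
grip_force: 7.0
time: 36.7
position: [0.4728, 0.0069, 0.0473]
tool_rot: [-3.14, 0.087, -0.001]
ft_force: [0.7, 0.1, 4.1]
grip_width: 0.768
grip_force: 7.0
cup theta 91.4 h 11.4 off -10.1 dv 1.8 | n 370 med 0.00 p90 0.64
```

```bash
python3 -m crank '[{"tx":0,"ty":0,"tz":0,"turn":0},{"tx":0,"ty":0,"tz":0,"turn":0},{"tx":0,"ty":0,"tz":0,"turn":0},{"tx":0,"ty":0,"tz":0,"turn":0}]' 80 >/dev/null
python3 -m crank '[{"tx":0,"ty":0,"tz":-30,"turn":0},{"tx":0,"ty":0,"tz":-70,"turn":0},{"tx":0,"ty":0,"tz":-110,"turn":0},{"tx":0,"ty":-30,"tz":-110,"turn":0},{"tx":20,"ty":-60,"tz":-110,"turn":0}]' 0 20
python3 -m crank '[{"tx":0,"ty":0,"tz":0,"turn":0},{"tx":0,"ty":0,"tz":0,"turn":0},{"tx":0,"ty":0,"tz":0,"turn":0},{"tx":0,"ty":0,"tz":0,"turn":0},{"tx":0,"ty":0,"tz":0,"turn":0}]'
python3 go.py 0.494 0.067 0.045 -3.3
python3 - <<'E'
from h import *
for c in('side','top'):
    im,d=snap(c); W=cloud(c,d)
    print(c,'cup',blobs(W,[.37,-.1,.045],[.5,.1,.085]))
    print([(np.round(x['xyz'],3).tolist(),round(x['confidence'],2)) for x in ctrl.recognise(c,'ball0')])
    k=box(W,[.53,-.05,.018],[.66,.15,.04]);print(blobs(W,[.535,-.06,.019],[.665,.155,.035],4))
E
```

```text
time: 37.92
position: [0.4956, 0.0652, 0.1577]
tool_rot: [3.138, -0.09, 0.002]
ft_force: [0.3, -0.3, -0.4]
grip_width: 0.437
grip_force: 0.0
time: 38.55
position: [0.4957, 0.0647, 0.157]
tool_rot: [3.14, -0.089, 0.0]
ft_force: [0.1, -0.2, 0.2]
grip_width: 0.007
grip_force: 0.0
t 38.55 pos [0.4957 0.0647 0.157 ] yaw -3.23 F [ 0.1 -0.2  0.2] w 0.6
shift [ -1.8  -2.2 112. ] turn 0.01
side cup [(520, [0.4524, 0.0242, 0.0599], np.float64(0.0617), 'rect', [452.4, 14.9], [60.4, 67.0], 88.8)]
[([0.578, 0.056, 0.024], 0.55), ([0.566, 0.046, 0.028], 0.53)]
[(150, [0.6103, -0.0513, 0.0257], np.float64(0.0255), 'rect', [605.6, -50.6], [8.0, 118.2], 86.6), (52, [0.5619, 0.0114, 0.027], np.float64(0.0272), 'rect', [564.6, 12.1], [20.2, 33.3], 80.9), (28, [0.6013, 0.0247, 0.0232], np.float64(0.0236), 'rect', [601.5, 24.6], [15.4, 12.5], 26.5), (4, [0.5572, 0.0213, 0.0199], np.float64(0.0197), 'rect', [556.9, 20.7], [5.0, 3.1], 26.0), (61, [0.5731, 0.0495, 0.0236], np.float64(0.0241), 'rect', [573.8, 48.7], [33.2, 16.6], 59.1), (88, [0.6348, 0.0972, 0.0247], np.float64(0.0236), 'rect', [635.9, 93.6], [39.5, 30.7], 28.8), (78, [0.578, 0.128, 0.0256], np.float64(0.0254), 'rect', [580.5, 124.3], [40.6, 23.6], 19.1)]
top cup [(111, [0.4489, -0.0127, 0.0569], np.float64(0.0576), 'rect', [444.5, -11.2], [49.1, 16.5], 0.4)]
[]
[(7, [0.6344, -0.0533, 0.0261], np.float64(0.0277), 'rect', [634.3, -53.3], [0.2, 18.2], 86.7), (23, [0.6022, 0.0177, 0.0257], np.float64(0.0258), 'rect', [601.9, 17.9], [14.1, 7.2], 0.5), (5, [0.5922, -0.0508, 0.0272], np.float64(0.0275), 'rect', [591.8, -50.8], [0.3, 11.7], 86.8), (11, [0.5767, 0.0094, 0.0222], np.float64(0.022), 'rect', [577.2, 9.3], [4.0, 15.8], 40.7), (9, [0.5739, -0.0149, 0.0211], np.float64(0.0206), 'rect', [574.3, -14.7], [18.8, 2.6], 40.3), (5, [0.5511, -0.0484, 0.0254], np.float64(0.0248), 'rect', [550.9, -48.4], [0.2, 11.7], 86.1)]
```

```bash
python3 -m crank '[{"tx":0,"ty":-60,"tz":0,"turn":0},{"tx":0,"ty":-120,"tz":0,"turn":0},{"tx":0,"ty":-180,"tz":0,"turn":0},{"tx":0,"ty":-240,"tz":0,"turn":0},{"tx":0,"ty":-280,"tz":0,"turn":0}]' >/dev/null
python3 - <<'E'
from h import *
im,d=snap('top'); W=cloud('top',d)
print('cup',blobs(W,[.37,-.1,.045],[.5,.1,.085]))
print([(np.round(x['xyz'],3).tolist(),round(x['confidence'],2)) for x in ctrl.recognise('top','ball0')])
print(blobs(W,[.535,-.06,.019],[.665,.155,.035],4))
cv2.imwrite('pics/v7.png',cv2.resize(im[140:290,160:290],None,fx=4,fy=4,interpolation=cv2.INTER_CUBIC)[...,::-1])
E
```

```text
cup [(793, [0.4524, 0.0109, 0.0624], np.float64(0.0641), 'rect', [452.6, 11.1], [63.6, 65.7], 87.6)]
[([0.6, 0.023, 0.025], 0.63), ([0.579, 0.052, 0.025], 0.54)]
[(89, [0.6341, 0.0869, 0.022], np.float64(0.0212), 'rect', [638.0, 88.2], [39.3, 41.5], 7.1), (6, [0.6327, -0.0532, 0.0283], np.float64(0.0293), 'rect', [632.8, -53.2], [0.1, 15.6], 86.6), (41, [0.6016, 0.0209, 0.0256], np.float64(0.026), 'rect', [601.8, 21.5], [15.2, 14.5], 1.1), (101, [0.5763, 0.1178, 0.0223], np.float64(0.0215), 'rect', [582.0, 118.9], [39.8, 40.9], 0.1), (5, [0.5897, -0.0508, 0.0271], np.float64(0.0282), 'rect', [589.9, -50.8], [0.3, 12.0], 87.6), (83, [0.5739, 0.0457, 0.0258], np.float64(0.0258), 'rect', [574.3, 45.5], [34.8, 16.1], 56.6), (100, [0.5571, -0.0009, 0.0215], np.float64(0.0208), 'rect', [560.1, -1.8], [41.3, 40.9], 0.6), (7, [0.5485, -0.0484, 0.0265], np.float64(0.0271), 'rect', [548.5, -48.4], [0.1, 16.7], 86.9), (32, [0.545, 0.0426, 0.0258], np.float64(0.0264), 'rect', [545.5, 42.5], [10.8, 14.5], 2.3)]
```

View pics/v7.png

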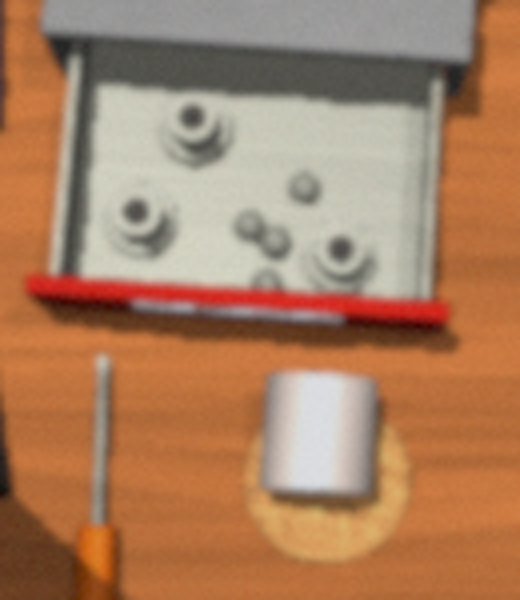

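All four balls ((305,187), (250,225), (273,240), (266,282)) and three collars are in the drawer, and the cup lies on the pad at (320,432). Closing the drawer now.

```bash
python3 -m crank '[{"tx":0,"ty":60,"tz":0,"turn":0},{"tx":0,"ty":120,"tz":0,"turn":0},{"tx":0,"ty":180,"tz":0,"turn":0},{"tx":0,"ty":240,"tz":0,"turn":0},{"tx":0,"ty":262,"tz":0,"turn":0}]' >/dev/null
python3 -m crank '[{"tx":0,"ty":0,"tz":0,"turn":0},{"tx":0,"ty":0,"tz":0,"turn":0}]' >/dev/null
python3 go.py 0.494 0.085 0.047 -3.3
```

```text
t 40.35 pos [0.4967 0.0843 0.1572] yaw -3.13 F [0.4 0.1 0.3] w 0.7
shift [ -2.8  -0.4 110.2] turn 0.03
```

```bash
python3 -m crank '[{"tx":-2,"ty":0,"tz":50,"turn":0},{"tx":-2,"ty":0,"tz":100,"turn":0},{"tx":-2,"ty":0,"tz":110,"turn":0},{"tx":8,"ty":0,"tz":110,"turn":0},{"tx":18,"ty":0,"tz":110,"turn":0}]'
python3 -m crank '[{"tx":10,"ty":0,"tz":0,"turn":0},{"tx":20,"ty":0,"tz":0,"turn":0},{"tx":30,"ty":0,"tz":0,"turn":0},{"tx":40,"ty":0,"tz":0,"turn":0},{"tx":50,"ty":0,"tz":0,"turn":0}]'
python3 -m crank '[{"tx":10,"ty":0,"tz":0,"turn":0},{"tx":20,"ty":0,"tz":0,"turn":0},{"tx":30,"ty":0,"tz":0,"turn":0},{"tx":40,"ty":0,"tz":0,"turn":0},{"tx":50,"ty":0,"tz":0,"turn":0}]'
python3 -m crank '[{"tx":8,"ty":0,"tz":0,"turn":0},{"tx":16,"ty":0,"tz":0,"turn":0},{"tx":22,"ty":0,"tz":0,"turn":0},{"tx":28,"ty":0,"tz":0,"turn":0}]'
```

```text
time: 40.98
position: [0.5164, 0.0832, 0.0488]
tool_rot: [-3.14, 0.087, -0.003]
ft_force: [-2.7, 0.8, 1.6]
grip_width: 0.006
grip_force: 1.3
time: 41.6
position: [0.5654, 0.0791, 0.047]
tool_rot: [3.14, -0.088, -0.0]
ft_force: [-1.9, -0.5, 2.3]
grip_width: 0.005
grip_force: 1.2
time: 42.22
position: [0.6153, 0.0762, 0.047]
tool_rot: [3.14, -0.088, -0.0]
ft_force: [-2.2, -1.0, 0.6]
grip_width: 0.008
grip_force: 1.2
time: 42.72
position: [0.6427, 0.0748, 0.0468]
tool_rot: [3.14, -0.088, -0.001]
ft_force: [-2.3, -0.7, 0.2]
grip_width: 0.008
grip_force: 1.2
```

```bash
python3 -m crank '[{"tx":4,"ty":0,"tz":0,"turn":0},{"tx":8,"ty":0,"tz":0,"turn":0},{"tx":11,"ty":0,"tz":0,"turn":0},{"tx":14,"ty":0,"tz":0,"turn":0}]'
python3 -m crank '[{"tx":2,"ty":0,"tz":0,"turn":0},{"tx":4,"ty":0,"tz":0,"turn":0}]'
```

```text
time: 43.22
position: [0.6503, 0.0745, 0.0469]
tool_rot: [3.137, -0.086, -0.022]
ft_force: [-26.6, -3.2, 16.9]
grip_width: 0.01
grip_force: 12.6
time: 43.48
position: [0.6502, 0.0745, 0.0469]
tool_rot: [3.135, -0.085, -0.036]
ft_force: [-34.7, -4.4, 26.4]
grip_width: 0.008
grip_force: 17.5
```

The drawer is home (35 N against its stop). Backing off now to regrip the lying cup near its mouth so it can swing upright under its own weight.

```bash
python3 -m crank '[{"tx":-15,"ty":0,"tz":0,"turn":0},{"tx":-30,"ty":0,"tz":-30,"turn":0},{"tx":-60,"ty":0,"tz":-80,"turn":0},{"tx":-110,"ty":10,"tz":-100,"turn":0},{"tx":-160,"ty":30,"tz":-100,"turn":0}]' 80 >/dev/null
python3 -m crank '[{"tx":-40,"ty":20,"tz":0,"turn":0},{"tx":-60,"ty":40,"tz":0,"turn":0},{"tx":-60,"ty":44,"tz":0,"turn":0},{"tx":-60,"ty":44,"tz":0,"turn":0}]' >/dev/null
python3 go.py 0.4285 0.0122 0.037 -3.0
python3 - <<'E'
from h import *
for c in('side','top'):
    im,d=snap(c); W=cloud(c,d)
    print(c,'cup',blobs(W,[.37,-.1,.03],[.52,.1,.085],20))
    print('panel',blobs(W,[.5,-.1,.06],[.67,.2,.075],20))
E
```

```text
t 44.6 pos [0.4383 0.0129 0.1477] yaw -3.17 F [ 1.1 -0.6  0.8] w 77.7
shift [-10.    1.2 110.7] turn -0.03
side cup [(673, [0.4518, 0.0275, 0.055], np.float64(0.0589), 'rect', [452.5, 13.6], [67.1, 66.0], 86.2)]
panel [(362, [0.6626, 0.0425, 0.0655], np.float64(0.0661), 'rect', [662.0, 49.7], [246.1, 16.6], 89.5)]
top cup []
panel [(522, [0.6625, 0.0311, 0.0673], np.float64(0.0676), 'rect', [663.5, 48.0], [244.9, 15.1], 87.5)]
```

```bash
python3 -m crank '[{"tx":-9,"ty":0,"tz":40,"turn":0},{"tx":-9,"ty":0,"tz":80,"turn":0},{"tx":-9,"ty":0,"tz":109,"turn":0},{"tx":-9,"ty":0,"tz":109,"turn":0}]'
python3 -m crank '[{"tx":0,"ty":0,"tz":0,"turn":0},{"tx":0,"ty":0,"tz":0,"turn":0},{"tx":0,"ty":0,"tz":0,"turn":0},{"tx":0,"ty":0,"tz":0,"turn":0},{"tx":0,"ty":0,"tz":0,"turn":0}]' 50 3
python3 -m crank '[{"tx":0,"ty":0,"tz":-20,"turn":0},{"tx":0,"ty":0,"tz":-50,"turn":0},{"tx":0,"ty":0,"tz":-90,"turn":0},{"tx":0,"ty":0,"tz":-90,"turn":0}]'
python3 - <<'E'
from h import *
fitcup((20,50,80,100),zmin=12)
E
```

```text
time: 45.2
position: [0.4264, 0.0145, 0.0363]
tool_rot: [-3.137, 0.084, 0.008]
ft_force: [-0.5, -0.1, 0.1]
grip_width: 0.92
grip_force: 0.0
time: 45.82
position: [0.4289, 0.0128, 0.0388]
tool_rot: [3.14, -0.088, 0.004]
ft_force: [1.3, -0.6, 4.8]
grip_width: 0.772
grip_force: 3.0
time: 46.32
position: [0.4292, 0.0127, 0.13]
tool_rot: [3.139, -0.088, 0.007]
ft_force: [0.4, 0.4, -1.3]
grip_width: 0.769
grip_force: 3.0
cup theta 171.4 h 0.6 off -4.2 dv 1.6 | n 368 med 0.00 p90 0.24
```

The cup swung down and hangs nearly upright from its rim, so I'll set it down on the pad.

```bash
python3 -m crank '[{"tx":2,"ty":8,"tz":15,"turn":0},{"tx":2,"ty":8,"tz":35,"turn":0},{"tx":2,"ty":8,"tz":50,"turn":0},{"tx":2,"ty":8,"tz":56,"turn":0},{"tx":2,"ty":8,"tz":60,"turn":0}]' 50 5
python3 -m crank '[{"tx":0,"ty":0,"tz":2,"turn":0},{"tx":0,"ty":0,"tz":4,"turn":0},{"tx":0,"ty":0,"tz":4,"turn":0}]'
python3 - <<'E'
from h import *
fitcup((-20,0,20),zmin=8)
E
```

```text
time: 47.05
position: [0.4283, 0.0046, 0.0673]
tool_rot: [3.14, -0.087, -0.005]
ft_force: [-4.2, -0.8, 7.2]
grip_width: 0.767
grip_force: 5.0
time: 47.42
position: [0.4283, 0.0046, 0.0636]
tool_rot: [3.14, -0.087, -0.005]
ft_force: [-3.0, -0.9, 4.8]
grip_width: 0.766
grip_force: 5.0
cup theta -3.0 h 55.7 off -3.7 dv 2.1 | n 305 med 0.00 p90 0.00
```

```bash
python3 -m crank '[{"tx":0,"ty":0,"tz":0,"turn":0},{"tx":0,"ty":0,"tz":0,"turn":0},{"tx":0,"ty":0,"tz":0,"turn":0},{"tx":0,"ty":0,"tz":0,"turn":0}]' 80 >/dev/null
python3 -m crank '[{"tx":0,"ty":0,"tz":-50,"turn":0},{"tx":0,"ty":0,"tz":-100,"turn":0},{"tx":0,"ty":60,"tz":-130,"turn":0},{"tx":0,"ty":120,"tz":-130,"turn":0},{"tx":20,"ty":180,"tz":-130,"turn":0}]' 70
python3 - <<'E'
from h import *
for c in('top','side'):
    im,d=snap(c); W=cloud(c,d)
    print(c,'cup',blobs(W,[.36,-.1,.055],[.52,.1,.085],20), [(np.round(x['xyz'],3).tolist(),round(x['confidence'],2)) for q in('cup','pad') for x in ctrl.mark_of(c,q)])
    print([(q,[(np.round(x['xyz'],4).tolist(),round(x['confidence'],2)) for x in ctrl.mark_of(c,q)]) for q in('knob_grip','knob_pointer','mark_tip','lock_tab')])
    print('bar',blobs(W,[.38,-.4,.06],[.48,-.25,.08]),'tab',blobs(W,[.48,-.4,.055],[.6,-.25,.08]))
    print('panel',blobs(W,[.5,-.1,.06],[.67,.2,.075],20))
E
python3 go.py 0.434 -0.329 0.15 -3.3
```

```text
time: 48.65
position: [0.4384, -0.1762, 0.1952]
tool_rot: [3.137, -0.089, 0.002]
ft_force: [0.5, 0.3, 0.8]
grip_width: 0.804
grip_force: 0.0
top cup [(166, [0.4238, 0.0045, 0.069], np.float64(0.0692), 'rect', [422.4, 5.3], [63.3, 64.8], 45.0)] [([0.421, 0.002, 0.004], 0.82), ([0.403, -0.143, 0.003], 0.44), ([0.428, 0.005, -0.002], 0.84), ([0.424, 0.001, 0.006], 0.5)]
[('knob_grip', []), ('knob_pointer', []), ('mark_tip', []), ('lock_tab', [])]
bar [] tab []
panel [(510, [0.6626, 0.032, 0.0673], np.float64(0.0677), 'rect', [663.6, 47.4], [244.0, 14.7], 87.9)]
side cup [(288, [0.4221, 0.0086, 0.0631], np.float64(0.0639), 'rect', [422.9, 7.1], [64.3, 66.1], 16.1)] [([0.423, 0.003, 0.003], 0.89), ([0.427, 0.006, -0.0], 0.58), ([0.402, 0.139, -0.001], 0.17)]
[('knob_grip', [([0.4296, 0.0049, 0.0006], 0.69), ([0.4351, -0.3272, 0.0552], 0.64)]), ('knob_pointer', [([0.4044, -0.3292, 0.0263], 0.49)]), ('mark_tip', [([0.4284, -0.2988, 0.0321], 0.74)]), ('lock_tab', [([0.5344, -0.316, 0.0629], 0.58), ([0.4319, -0.3022, 0.0287], 0.53)])]
bar [(63, [0.4361, -0.3244, 0.0653], np.float64(0.0658), 'rect', [436.7, -326.8], [41.3, 20.3], 3.9)] tab [(35, [0.5321, -0.3058, 0.0639], np.float64(0.0647), 'rect', [532.8, -309.0], [13.3, 30.0], 10.1)]
panel [(354, [0.6627, 0.0428, 0.0656], np.float64(0.0661), 'rect', [664.2, 51.1], [244.6, 16.9], 88.1)]
t 49.35 pos [ 0.4387 -0.1734  0.1942] yaw -3.15 F [ 0.3 -0.  -0.5] w 69.9
shift [  3.8 155.6  44.3] turn 0.03
```

The cup stands upright at (0.423, 0.005), on the pad. Now I'll measure the mark and pointer angles from the first unobstructed top picture.

Run:
```python
from h import *
im=cv2.imread('pics/top0.png'); m=ctrl.camera_model('top')
Rc=R.from_rotvec(m['orientation']).as_matrix()
vs,us=np.mgrid[225:280,355:408]
g=im[225:280,355:408].astype(int); mn=g.min(2)
n=cv2.undistortPoints(np.c_[us.ravel(),vs.ravel()].astype(float).reshape(-1,1,2),m['intrinsics'],m['dist_coeffs']).reshape(-1,2)
ray=np.c_[n,np.ones(len(n))]@Rc.T
def at(z): return (m['origin']+ray*((z-m['origin'][2])/ray[:,2])[:,None]).reshape(*mn.shape,3)
for z in(.028,.033,.069):
    W=at(z);q=(W[...,:2]-[.4345,-.329])*1000;r=np.hypot(q[...,0],q[...,1])
    k=((mn>110)&(r<42)).astype(np.uint8)
    nn,l=cv2.connectedComponents(k)
    print('z',z)
    for i in range(1,nn):
        p=q[l==i]; w=mn[l==i]-90
        if len(p)<3: continue
        c=np.average(p,axis=0,weights=w); print(len(p),c.round(1),'ang',np.degrees(np.arctan2(c[1],c[0])).round(1),'r',np.hypot(*c).round(1),'rmin/max',np.hypot(*p.T).min().round(0),np.hypot(*p.T).max().round(0))
# disc centre: dark circle
W=at(.027);q=(W[...,:2]-[.4345,-.329])*1000
k=((g.max(2)<95)&(np.hypot(q[...,0],q[...,1])<60)).astype(np.uint8)
cn,_=cv2.findContours(k,cv2.RETR_EXTERNAL,cv2.CHAIN_APPROX_NONE);c=max(cn,key=cv2.contourArea)
P=np.array([q[y,x] for x,y in c.reshape(-1,2)],np.float32);print('disc',cv2.minEnclosingCircle(P),cv2.fitEllipse(P))
```

```text
z 0.028
35 [29.7 18.7] ang 32.2 r 35.1 rmin/max 27.0 41.0
4 [41.4  3.1] ang 4.3 r 41.5 rmin/max 41.0 42.0
39 [ 31.3 -19.4] ang -31.7 r 36.9 rmin/max 30.0 42.0
31 [-2.6 35. ] ang 94.3 r 35.1 rmin/max 27.0 42.0
21 [-14.4 -36.2] ang -111.7 r 39.0 rmin/max 40.0 42.0
16 [ -9.4 -14.3] ang -123.2 r 17.1 rmin/max 14.0 23.0
6 [-28.   29.7] ang 133.3 r 40.9 rmin/max 41.0 42.0
z 0.033
34 [29.2 20.1] ang 34.5 r 35.4 rmin/max 27.0 42.0
4 [41.   4.7] ang 6.6 r 41.3 rmin/max 41.0 42.0
88 [ 12.6 -27.2] ang -65.2 r 30.0 rmin/max 29.0 42.0
25 [-3.  35.3] ang 94.8 r 35.4 rmin/max 29.0 42.0
16 [ -9.5 -12.6] ang -127.0 r 15.8 rmin/max 12.0 22.0
z 0.069
228 [  7.6 -19.7] ang -68.8 r 21.1 rmin/max 25.0 42.0
18 [23.9 30.2] ang 51.6 r 38.5 rmin/max 34.0 42.0
5 [-3.4 40.2] ang 94.8 r 40.3 rmin/max 40.0 42.0
16 [-10.6  -0.4] ang -177.9 r 10.6 rmin/max 3.0 18.0
disc ((-0.913548469543457, -0.4089440107345581), 40.4426383972168) ((-2.6508569717407227, -1.3490486145019531), (72.8286361694336, 74.66698455810547), 95.9380111694336)
```

```bash
python3 -m crank '[{"tx":0,"ty":60,"tz":0,"turn":0},{"tx":4,"ty":120,"tz":0,"turn":0},{"tx":4,"ty":156,"tz":20,"turn":0},{"tx":4,"ty":156,"tz":44,"turn":0},{"tx":4,"ty":156,"tz":44,"turn":0}]' 40
python3 - <<'E'
from h import *
print(ctrl.get_state()['joint_positions'].round(2))
im,d=snap('side');W=cloud('side',d);print(blobs(W,[.38,-.4,.06],[.48,-.25,.08]))
E
python3 go.py 0.4345 -0.3285 0.058 -3.3
```

```text
time: 49.98
position: [0.4327, -0.329, 0.1481]
tool_rot: [-3.137, 0.088, 0.005]
ft_force: [-0.1, 1.1, 0.6]
grip_width: 0.468
grip_force: 0.0
[ 1.07  0.2  -0.52  1.82  0.11  1.16 -1.11]
[(59, [0.4369, -0.3246, 0.0657], np.float64(0.0659), 'rect', [436.6, -327.1], [40.9, 21.4], 1.9)]
t 50.02 pos [ 0.4337 -0.3291  0.1496] yaw -3.16 F [-0.2  0.8 -0.1] w 40.7
shift [ 0.8 -0.5 91.6] turn 0.03
```

```bash
python3 -m crank '[{"tx":0,"ty":0,"tz":0,"turn":2},{"tx":0,"ty":0,"tz":0,"turn":4},{"tx":0,"ty":0,"tz":0,"turn":6},{"tx":0,"ty":0,"tz":0,"turn":6}]' 
python3 -c "
from h import *
print(ctrl.get_state()['joint_positions'].round(2))"
```

```text
time: 50.52
position: [0.435, -0.3295, 0.1516]
tool_rot: [3.011, -0.892, 0.003]
ft_force: [0.6, 0.7, 1.0]
grip_width: 0.462
grip_force: 0.0
[ 1.02  0.19 -0.46  1.81  0.09  1.15 -1.62]
```

```bash
for i in 1 2 3 4; do python3 -m crank '[{"tx":0,"ty":0,"tz":0,"turn":-2},{"tx":0,"ty":0,"tz":0,"turn":-4},{"tx":0,"ty":0,"tz":0,"turn":-6},{"tx":0,"ty":0,"tz":0,"turn":-8},{"tx":0,"ty":0,"tz":0,"turn":-10}]' >/dev/null; done
python3 -m crank '[{"tx":0,"ty":0,"tz":0,"turn":-1},{"tx":0,"ty":0,"tz":0,"turn":-2},{"tx":0,"ty":0,"tz":0,"turn":-2}]' >/dev/null
python3 -c "
from h import *
print(ctrl.get_state()['joint_positions'].round(2))"
python3 go.py 0.4345 -0.3287 0.058 177
```

```text
[ 1.4   0.27 -0.91  1.8   0.23  1.18  1.94]
t 53.4 pos [ 0.4344 -0.3297  0.1508] yaw 176.94 F [ 0.1  0.4 -0.5] w 39.8
shift [ 0.   1.1 92.8] turn -0.01
```

```bash
python3 -m crank '[{"tx":0,"ty":1,"tz":40,"turn":0},{"tx":0,"ty":1,"tz":75,"turn":0},{"tx":0,"ty":1,"tz":93,"turn":0},{"tx":0,"ty":1,"tz":93,"turn":0}]'
python3 -m crank '[{"tx":0,"ty":0,"tz":0,"turn":0},{"tx":0,"ty":0,"tz":0,"turn":0},{"tx":0,"ty":0,"tz":0,"turn":0},{"tx":0,"ty":0,"tz":0,"turn":0},{"tx":0,"ty":0,"tz":0,"turn":0}]' 5 15
python3 -m crank '[{"tx":0,"ty":0,"tz":0,"turn":2},{"tx":0,"ty":0,"tz":0,"turn":4},{"tx":0,"ty":0,"tz":0,"turn":6},{"tx":0,"ty":0,"tz":0,"turn":8},{"tx":0,"ty":0,"tz":0,"turn":8}]'
```

```text
time: 53.9
position: [0.4337, -0.3282, 0.0565]
tool_rot: [-0.087, -3.139, -0.002]
ft_force: [0.5, -0.1, -0.4]
grip_width: 0.461
grip_force: 0.0
time: 54.52
position: [0.4345, -0.3291, 0.0578]
tool_rot: [0.087, 3.14, -0.002]
ft_force: [-0.7, -0.1, 5.4]
grip_width: 0.195
grip_force: 15.0
time: 55.15
position: [0.4348, -0.3284, 0.0578]
tool_rot: [1.157, 2.92, -0.0]
ft_force: [-0.4, 1.3, 5.5]
grip_width: 0.194
grip_force: 15.0
```

```bash
python3 -m crank '[{"tx":0,"ty":0,"tz":0,"turn":2},{"tx":0,"ty":0,"tz":0,"turn":4},{"tx":0,"ty":0,"tz":0,"turn":6},{"tx":0,"ty":0,"tz":0,"turn":8.6},{"tx":0,"ty":0,"tz":0,"turn":8.6}]'
python3 -m crank '[{"tx":0,"ty":0,"tz":0,"turn":0},{"tx":0,"ty":0,"tz":0,"turn":0},{"tx":0,"ty":0,"tz":0,"turn":0}]' 45
python3 -m crank '[{"tx":0,"ty":0,"tz":-40,"turn":0},{"tx":0,"ty":0,"tz":-90,"turn":0},{"tx":60,"ty":0,"tz":-120,"turn":0},{"tx":120,"ty":0,"tz":-120,"turn":0},{"tx":180,"ty":0,"tz":-120,"turn":0}]' >/dev/null
python3 go.py 0.434 -0.329 0.15 90
```

```text
time: 55.78
position: [0.4356, -0.328, 0.0578]
tool_rot: [2.144, 2.294, 0.002]
ft_force: [2.6, 2.6, 5.3]
grip_width: 0.193
grip_force: 15.0
time: 56.15
position: [0.4331, -0.329, 0.0565]
tool_rot: [-2.145, -2.293, 0.001]
ft_force: [-1.2, 0.6, 1.3]
grip_width: 0.444
grip_force: 0.7
t 56.77 pos [ 0.422  -0.1477  0.1774] yaw 93.8 F [ 1.3  0.2 -0.2] w 44.5
shift [-181.7   -0.    27.6] turn 0.76
```

```bash
python3 -m crank '[{"tx":60,"ty":0,"tz":0,"turn":0},{"tx":120,"ty":0,"tz":0,"turn":0},{"tx":180,"ty":10,"tz":0,"turn":0},{"tx":240,"ty":10,"tz":0,"turn":0},{"tx":300,"ty":10,"tz":0,"turn":0}]' >/dev/null
python3 -m crank '[{"tx":40,"ty":0,"tz":0,"turn":0},{"tx":60,"ty":0,"tz":0,"turn":0}]'>/dev/null
python3 - <<'E'
from h import *
im,d=snap('top','top9.png');W=cloud('top',d);print('top bar',blobs(W,[.38,-.4,.06],[.48,-.25,.08]),blobs(W,[.48,-.4,.055],[.6,-.25,.08]))
for c in('top','side'):
    snap(c); print([(q,[(np.round(x['xyz'],4).tolist(),round(x['confidence'],2)) for x in ctrl.mark_of(c,q)]) for q in('knob_grip','knob_pointer','mark_tip','lock_tab')])
cv2.imwrite('pics/v9.png',cv2.resize(im[225:285,350:415],None,fx=9,fy=9,interpolation=cv2.INTER_CUBIC)[...,::-1])
E
```

```text
top bar [(116, [0.4349, -0.3289, 0.0679], np.float64(0.0678), 'rect', [435.0, -330.2], [14.0, 41.9], 6.2)] [(71, [0.5328, -0.3093, 0.0664], np.float64(0.067), 'rect', [533.3, -310.6], [14.0, 23.6], 10.5)]
[('knob_grip', [([0.4382, -0.3287, 0.0571], 0.71)]), ('knob_pointer', [([0.4377, -0.2987, 0.0293], 0.75)]), ('mark_tip', [([0.4353, -0.2999, 0.0318], 0.76)]), ('lock_tab', [([0.5356, -0.3081, 0.0648], 0.58)])]
[('knob_grip', [([0.4347, -0.3265, 0.0531], 0.55)]), ('knob_pointer', [([0.4354, -0.3009, 0.0283], 0.65)]), ('mark_tip', [([0.429, -0.2979, 0.0308], 0.69), ([0.4343, -0.2994, 0.0269], 0.54)]), ('lock_tab', [])]
```

View pics/v9.png

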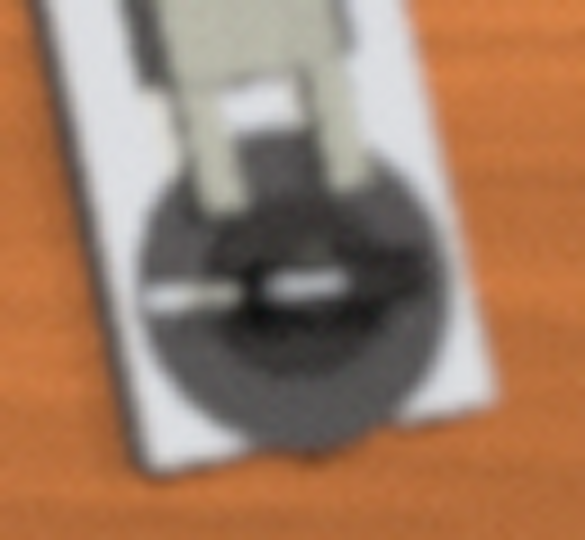

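The pointer line (200–240,294) and the mark (150–195,298) look collinear. A quick sub-pixel check follows.

Run:
```python
from h import *
im=cv2.imread('pics/top9.png').min(2).astype(float); m=ctrl.camera_model('top');Rc=R.from_rotvec(m['orientation']).as_matrix()
def world(u,v,z):
    n=cv2.undistortPoints(np.array([[[u,v]]],float),m['intrinsics'],m['dist_coeffs']).ravel();r=Rc@np.r_[n,1];return (m['origin']+r*(z-m['origin'][2])/r[2])*1000
for u in range(366,390):
    col=im[252:264,u];b=np.median(col);w=np.clip(col-b-15,0,None)
    if w.sum()>20:
        v=252+(w*np.arange(12)).sum()/w.sum(); print(u,round(v,2),int(col.max()),[world(u,v,z)[:2].round(1).tolist() for z in(.027,.031,.0695)])
```

```text
366 259.08 169 [[428.4, -289.7], [428.3, -288.5], [427.0, -277.4]]
367 257.75 183 [[431.6, -292.2], [431.4, -291.0], [430.1, -279.8]]
368 257.62 189 [[431.9, -294.6], [431.7, -293.4], [430.3, -282.2]]
369 257.57 187 [[432.0, -297.0], [431.8, -295.8], [430.4, -284.5]]
370 257.44 174 [[432.3, -299.4], [432.2, -298.2], [430.7, -286.8]]
371 257.26 158 [[432.8, -301.8], [432.6, -300.6], [431.2, -289.1]]
372 257.22 141 [[432.8, -304.3], [432.7, -303.0], [431.3, -291.4]]
373 257.25 138 [[432.8, -306.7], [432.6, -305.4], [431.2, -293.7]]
374 257.23 139 [[432.8, -309.1], [432.7, -307.8], [431.2, -296.0]]
375 257.11 125 [[433.1, -311.5], [433.0, -310.2], [431.5, -298.3]]
376 257.16 92 [[433.0, -313.9], [432.9, -312.6], [431.4, -300.6]]
380 256.33 111 [[435.0, -323.6], [434.8, -322.3], [433.3, -310.0]]
381 256.32 141 [[435.0, -326.0], [434.8, -324.7], [433.3, -312.3]]
382 256.29 159 [[435.1, -328.4], [434.9, -327.1], [433.4, -314.6]]
383 256.21 160 [[435.3, -330.8], [435.1, -329.5], [433.6, -316.9]]
384 256.07 162 [[435.6, -333.3], [435.4, -331.9], [433.9, -319.2]]
385 255.99 162 [[435.8, -335.7], [435.6, -334.3], [434.1, -321.6]]
386 255.88 157 [[436.1, -338.1], [435.9, -336.8], [434.3, -323.9]]
387 255.77 134 [[436.3, -340.5], [436.2, -339.2], [434.6, -326.2]]
388 255.87 100 [[436.1, -342.9], [435.9, -341.6], [434.4, -328.5]]
```

Pointer and mark agree to within 1 mm. Next, the lock.

```bash
python3 -m crank '[{"tx":-60,"ty":0,"tz":0,"turn":2},{"tx":-120,"ty":0,"tz":0,"turn":4},{"tx":-180,"ty":-20,"tz":0,"turn":6},{"tx":-240,"ty":-50,"tz":0,"turn":8},{"tx":-300,"ty":-80,"tz":0,"turn":10}]' 0 20 >/dev/null
python3 go.py 0.5641 -0.3038 0.15 10.6
```

```text
t 58.83 pos [ 0.3512 -0.0873  0.1776] yaw 43.39 F [ 0.5 -0.7  0.2] w 4.5
shift [  6.  303.5  28.2] turn 6.56
```

```bash
python3 -m crank '[{"tx":0,"ty":60,"tz":0,"turn":2},{"tx":0,"ty":120,"tz":0,"turn":4},{"tx":0,"ty":180,"tz":0,"turn":6},{"tx":3,"ty":240,"tz":0,"turn":6.56},{"tx":6,"ty":300,"tz":0,"turn":6.56}]' >/dev/null
python3 -m crank '[{"tx":0,"ty":0,"tz":0,"turn":0},{"tx":0,"ty":0,"tz":0,"turn":0},{"tx":0,"ty":0,"tz":0,"turn":0}]' >/dev/null
python3 go.py 0.5641 -0.3038 0.068 10.6
```

```text
t 59.83 pos [ 0.5637 -0.296   0.1779] yaw 11.09 F [ 0.   0.6 -0. ] w 0.5
shift [ -1.1   7.6 109.9] turn 0.1
```

```bash
python3 -m crank '[{"tx":0,"ty":8,"tz":50,"turn":0.1},{"tx":0,"ty":8,"tz":95,"turn":0.1},{"tx":0,"ty":8,"tz":110,"turn":0.1},{"tx":0,"ty":8,"tz":110,"turn":0.1}]'
python3 -m crank '[{"tx":-8,"ty":0,"tz":0,"turn":0},{"tx":-16,"ty":0,"tz":0,"turn":0},{"tx":-24,"ty":0,"tz":0,"turn":0},{"tx":-32,"ty":0,"tz":0,"turn":0},{"tx":-38,"ty":0,"tz":0,"turn":0}]'
python3 -m crank '[{"tx":-5,"ty":0,"tz":0,"turn":0},{"tx":-10,"ty":0,"tz":0,"turn":0},{"tx":-14,"ty":0,"tz":0,"turn":0}]'
python3 go.py 0.5097 -0.3147 0.068 10.6
```

```text
time: 60.32
position: [0.5653, -0.3045, 0.0676]
tool_rot: [3.128, 0.289, -0.001]
ft_force: [0.8, -0.1, 1.0]
grip_width: 0.006
grip_force: 0.0
time: 60.95
position: [0.5281, -0.3124, 0.0675]
tool_rot: [3.128, 0.287, 0.001]
ft_force: [2.4, -0.4, 2.1]
grip_width: 0.003
grip_force: 1.1
time: 61.32
position: [0.5142, -0.3147, 0.067]
tool_rot: [3.128, 0.288, 0.0]
ft_force: [2.4, -0.5, 2.0]
grip_width: 0.005
grip_force: 1.1
t 61.33 pos [ 0.5142 -0.3147  0.067 ] yaw 10.51 F [ 2.4 -0.5  2. ] w 0.4
shift [-4.5 -0.8 -1. ] turn -0.02
```

```bash
python3 -m crank '[{"tx":-3,"ty":0,"tz":0,"turn":0},{"tx":-6,"ty":0,"tz":0,"turn":0},{"tx":-8,"ty":0,"tz":0,"turn":0},{"tx":-10,"ty":0,"tz":0,"turn":0}]'
python3 -m crank '[{"tx":-2,"ty":0,"tz":0,"turn":0},{"tx":-4,"ty":0,"tz":0,"turn":0}]'
```

```text
time: 61.82
position: [0.5119, -0.3149, 0.0676]
tool_rot: [3.126, 0.292, 0.024]
ft_force: [20.8, -1.7, -12.4]
grip_width: 0.004
grip_force: 10.3
time: 62.08
position: [0.5116, -0.315, 0.0679]
tool_rot: [3.125, 0.294, 0.035]
ft_force: [29.3, -1.6, -18.8]
grip_width: 0.006
grip_force: 14.3
```

The lock is against its stop. Retreating for a final check.

```bash
python3 -m crank '[{"tx":14,"ty":0,"tz":0,"turn":0},{"tx":25,"ty":0,"tz":-40,"turn":0},{"tx":25,"ty":0,"tz":-100,"turn":0},{"tx":25,"ty":50,"tz":-130,"turn":0},{"tx":25,"ty":110,"tz":-130,"turn":0}]' >/dev/null
python3 -m crank '[{"tx":-20,"ty":60,"tz":0,"turn":0},{"tx":-40,"ty":120,"tz":0,"turn":0},{"tx":-60,"ty":160,"tz":0,"turn":0},{"tx":-60,"ty":160,"tz":0,"turn":0}]' >/dev/null
python3 - <<'E'
from h import *
for c in('top','side'):
    im,d=snap(c,c+'10.png');W=cloud(c,d)
    print(c,'bar',blobs(W,[.38,-.4,.06],[.475,-.25,.08]),'tab',blobs(W,[.475,-.4,.055],[.6,-.25,.08]))
    print('cup',blobs(W,[.36,-.1,.055],[.52,.1,.085],20));print('panel',blobs(W,[.5,-.1,.06],[.67,.2,.075],20))
    print([(q,[(np.round(x['xyz'],4).tolist(),round(x['confidence'],2)) for x in ctrl.mark_of(c,q)]) for q in('knob_pointer','mark_tip','lock_tab','cup','pad','screwdriver','brush','collar0')])
im=cv2.imread('pics/top10.png').min(2).astype(float)
for u in range(366,390):
    col=im[252:264,u];b=np.median(col);w=np.clip(col-b-15,0,None)
    if w.sum()>20: print(u,round(252+(w*np.arange(12)).sum()/w.sum(),2),end='; ')
s=ctrl.get_state();print(s['time'],s['position'],s['ft_force'])
E
```

```text
top bar [(117, [0.4348, -0.3287, 0.0679], np.float64(0.068), 'rect', [435.1, -330.1], [14.0, 43.1], 6.2)] tab [(69, [0.4939, -0.3169, 0.0667], np.float64(0.0663), 'rect', [494.3, -318.4], [14.0, 24.2], 11.4)]
cup [(167, [0.4239, 0.0046, 0.0688], np.float64(0.0691), 'rect', [422.5, 5.3], [63.3, 64.9], 44.7)]
panel [(521, [0.6625, 0.0329, 0.0672], np.float64(0.0678), 'rect', [662.5, 48.0], [245.3, 16.2], 88.7)]
[('knob_pointer', [([0.4379, -0.295, 0.0303], 0.65)]), ('mark_tip', [([0.4326, -0.2987, 0.033], 0.75)]), ('lock_tab', [([0.496, -0.3153, 0.0675], 0.97)]), ('cup', [([0.4217, 0.0047, 0.0026], 0.96)]), ('pad', [([0.4269, 0.0074, -0.0019], 0.66)]), ('screwdriver', [([0.3966, 0.1384, -0.0006], 0.93), ([0.4031, -0.1414, 0.0013], 0.63)]), ('brush', [([0.4987, -0.319, 0.0655], 0.69), ([0.4035, -0.1437, 0.0006], 0.56)]), ('collar0', [])]
side bar [(45, [0.4363, -0.3225, 0.0666], np.float64(0.0667), 'rect', [436.7, -327.5], [13.6, 45.9], 6.0)] tab [(30, [0.4951, -0.3129, 0.0642], np.float64(0.0651), 'rect', [496.5, -315.4], [12.2, 26.3], 16.6)]
cup [(282, [0.4226, 0.0083, 0.0634], np.flo
[... 317 characters left out ...]
[0.4961, -0.324, 0.065], 0.81)]), ('cup', [([0.4212, 0.0026, 0.0046], 0.6)]), ('pad', [([0.4264, 0.0033, -0.0005], 0.81)]), ('screwdriver', [([0.4007, 0.1412, -0.0008], 0.94), ([0.4348, -0.3247, 0.0548], 0.42)]), ('brush', [([0.4021, -0.1424, 0.0014], 0.84)]), ('collar0', [([0.402, -0.1428, -0.0023], 0.62), ([0.6969, -0.0126, 0.0109], 0.49)])]
366 259.14; 367 257.8; 368 257.61; 369 257.56; 370 257.5; 371 257.33; 372 257.17; 374 252.94; 375 252.83; 376 252.92; 377 258.47; 378 260.46; 379 262.34; 380 260.49; 381 256.47; 382 256.22; 383 256.19; 384 256.05; 385 255.98; 386 255.89; 387 255.85; 388 254.18; 389 252.13; 64.1 [ 0.51552476 -0.5889582   0.19704973] [-0.13379255  0.54519387  0.72454325]
```

```bash
python3 -c "
from bench import ctrl
print(ctrl.close_job())"
```

```text
the job is handed in; nothing more can be done
None
```

I handed the job in at 64 s of the 192 s, and the hand-in returned no verdict. By my last measurements, all 3 collars and 4 balls were in the drawer before it was pushed home against its stop. The empty cup stands upright about 4 mm from the pad's centre. The pointer is within 1 mm of the mark by pixel measurement, though the recognition networks put it up to about 6 mm off. The lock is fully home, and the screwdriver and brush have not moved.

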